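Fit the battery-box cover over its quarter-turn stud and hold it down

ROBOT

A 6-joint arm with a two-finger parallel gripper is mounted at the origin on the work surface. World frame = base frame: x ahead of the robot, y to its left, z up, the work surface at z = 0. Lengths are in mm, angles in rad, forces in N, time in s.
With the tool pointing down it reaches from about 350 to 1000 mm from the base axis. Payload 7.1 kg.
Tool frame: the origin (TCP) lies between the finger pads; the fingertips stand 22 mm ahead of it and the grasp point (between the pads) lies 3 mm ahead of it; z points along the fingers, y is the direction in which the jaws open and shut (so a half turn about z gives the same grasp; the last joint's range is limited). The gripper opens to 85 mm and grips with 20 to 120 N. Pads are 22 mm wide; open, the fingers measure 114 mm over their backs; the gripper's body (76 mm by 85 mm) begins 54 mm behind the grasp point. The pads swing forward as they close: fully open they stand 13 mm farther back than shut.
Start: joints at [-1.193, 0.423, 1.63, -0, 1.089, -0.019], TCP at [241.559, -576.415, 253.319] pointing down, gripper open.
Joint ranges: [-3, 3], [-0.9, 2.11], [0.09, 2.58], [-1.31, 4.45], [0.11, 2.69], [-2.54, 2.54]. Speed limits (rad/s): [2.39, 2.39, 3.01, 3.14, 3.14, 3.14].

INTERFACE

Orientations are given as a rotation vector (axis times angle).
In Python, from station import bot, optics gives the robot as it stands.
- The arm moves only by the tool step_arm, never from a script. Its argument "deltas" is a list of rows, each a list of 6 numbers: the shift along the world's x, y, z scaled (see below), then the turn, a rotation vector about the world's x, y, z scaled (see below). In form: [[dx, dy, dz, wx, wy, wz], ...]. A call has 1 to 20 rows; each row shifts and turns the commanded pose from where the row before left it; what a row does not reach is not made up. The controller multiplies each number of a shift by 500 mm and each number of a turn by 60 degrees. A row lasts 1/12 s, in which the tool goes at most 41.7 mm and 7.16 degrees, less where a joint would pass 70% of its speed; a pose out of reach is approached as far as the arm can. A call with a number of a shift or a turn outside -1 to 1 is refused whole. A call with a gripper value outside its range is refused whole. "hand" is the gripper's target within -1 to 1 (shut at 1, half-way at 0, fully open at -1), set as the call begins (left out, the last holds). The fingers move at their own pace and stop on an object; "force" is the grip in N (left out, the last holds). Time passes only in rows, so rows that do not move let the fingers close. It gives the time, the measured TCP pose, the force and the opening at its end, in the units of the state.
- bot.observe(): the state, without advancing time (a new reading comes with each control period).
- optics.get_image(name): name is "scene" or "side" or "wrist"; returns a dict with "img" (400x640x3 uint8, red, green, blue), "intrinsics" (3x3 intrinsics, pixels), "world_from_camera" (4x4, takes a point from camera to world coordinates). Camera axes: x right, y up, looking along -z (the intrinsics and any distortion apply to the point x, -y, -z); pixel columns grow to the right and rows downward; lengths in mm; the calibration is good to about 2 mm. A picture is of the moment at which its call begins. There is no depth.
- bot.close_job(): hands the job in, once; it reports no verdict.
The state is a dict: "clock": time; "q": joint angles; "dq": joint speeds; "joint_efforts": joint torques, N m; "ee_pos": TCP position; "orientation": TCP orientation; "contact_force": force on the tool from outside, world axes, zero at the start; "ft_torque": the same for the moment, N m; "grip_width": finger opening in mm.
Only numpy, scipy, OpenCV 4.12 (cv2) and the standard library are available. Lean on these libraries where they do the work, as an engineer would, in place of code of your own. Each camera call takes 0.05 s, during which the arm holds its last target.

TASK

Put the cover on the battery box for me: turn the stud's wing until it lines up with the length of the box so that the cover's slot will pass over it, then set the cover over the stud with its tongue towards the keeper lip and slide the tongue fully home under the lip. Press the cover down flat on the rim of the box against its springy rubber strips and finish while still holding it down there, without letting go, so that I can lock the stud; leave the other things on the bench where they are.

Things in the scene. Friction and masses are not known exactly. Their poses are not given: they have to be found in the camera images.
- battery_box: Open-topped bare-metal motorcycle battery box bolted to the bench, a grey battery inside. Origin: centre of its underside, on the bench; z up; x along its length towards the keeper lip, roughly away from the robot (yaw within 0.3 rad). Its flat rim is 110 mm above the origin, 186 mm (x) by 146 mm (y) outside. It may stand left or right of the cover.
- rim (a point): Centre of the box's rim, 110 mm above the box's origin. On the rim at y = +54 and -54 mm lie two black rubber strips, 130 mm long in x, 10 mm wide, standing 4 mm above the rim. They are sprung: together they bear 5 N before they start to sink and 11 N when flush with the rim (the cover's weight alone does not sink them).
- keeper (a point): Keeper at the box's far end: this point is the foot of its upright stop face, at box x = 108 mm, y = 0, rim height. A flat lip 90 mm wide in y overhangs from the stop back to x = 101 mm; its underside is 13.5 mm and its top 17.5 mm above the rim. From x = 101 to 95 mm the lip's mouth flares upward (its top to 21 mm above the rim).
- stud (a joint): Turn of the steel quarter-turn stud about its upright axis, rad: 0 = wing along the box's x, in line with the slot of the fitted cover; 1.57 = crosswise (locked). Grows counter-clockwise seen from above; stops at -0.6 and 1.75; starts between 0.6 and 1.55. Light friction (0.06 N m), stays where it is left; no stop or click at 0.
- stud_top (a point): Top centre of the stud's wing, on the stud's axis: box x = -45 mm, y = 0, 25 mm above the rim (135 mm above the bench). The wing is an upright flat-sided bar 32 mm long, 12 mm thick, 18 mm high, the top 3 mm a little narrower; beside it is only the flat rim with its strips. This point's x axis runs along the wing.
- cover: Loose black moulded cover, about 0.25 kg, lying right way up on the bench, its tongue roughly away from the robot (yaw within 0.45 rad): a plate 180 mm (x) by 140 mm (y) by 5 mm. Origin: centre of the plate's underside; z up. At its +x end a tongue, 70 mm wide and 5 mm thick, reaches x = 108 mm. Fitted fully home, its origin is at rim and its axes along the box's.
- cover_slot (a point): Centre, at the plate's underside, of the slot through the cover: 35 mm in -x of the cover's origin, 62 mm long in x, 20 mm wide in y. The slot is longer than the wing: the cover goes down over the aligned stud with its origin about 18 mm short of home (15 to 22 will do; the tongue is then clear of the lip), then slides to home along the box's x, the wing running in the slot.
- cover_grip (a point): Top centre of the cover's solid grip rib: 35 mm in +x of the cover's origin, 33 mm above the plate's underside. The rib is 14 mm thick in x, 70 mm long in y and stands 28 mm above the plate (flat upright sides).
- can_a: Plain aluminium drink can, 66 mm across, 115 mm high, upright; bystander. Origin: centre of its underside.
- can_b: A second drink can like the first, 66 mm across, 115 mm high; bystander.
- wrench: Steel wrench 220 mm long lying on the bench; bystander. Origin under its middle.
- screwdriver: Screwdriver 170 mm long lying on the bench between box and cover; bystander. Origin under its middle.
- grease_tin: Low round steel tin, 56 mm across, 55 mm high, between box and cover; bystander.
- parts_tray: Open steel tray 110 x 160 x 30 mm at the right; bystander.
- socket: Steel wrench socket, 22 mm across, 32 mm high, standing on end; bystander.
There are look-alikes about, which are no part of the job. What is shaped like the cover but blue or yellow is not meant.

How it is judged:
By the outcome, as a careful person would: the job done as asked, in the order asked, and still so for the second after the job is handed in, while the arm keeps its last pose, push and grip.
It also fails if it takes over 54 s, if anything falls off the work surface, if the arm or the gripper's body presses on something with over 40 N, if the wrist force passes 120 N, or if a joint passes its speed limit or range.

## Working session

There is one attempt and no reset: what is moved stays moved. The work goes in short steps, Python scripts to look and compute and a tool call to move; the robot and the scene stay as the last step left them, time stands still between calls to the robot, and variables do not carry over. Pictures are saved under pics/ and viewed, and the job is handed in when it is done.

Besides the shell and the picture viewer there is one more tool, called as name(argument=value, ...) on one line, values as JSON. step_arm: Moves the arm, as the interface text tells. Shifts and turns lie within -1 to 1; 1 stands for 500 mm of shift or 60 degrees of turn. Its arguments: {"type":"object","properties":{"deltas":{"type":"array"},"hand":{"type":"number"},"force":{"type":"number"}},"required":["deltas"]}

```bash
ls; mkdir -p pics
python3 - <<'E'
from station import bot, optics
import cv2
print(bot.observe())
for n in ("scene","side","wrist"):
    d=optics.get_image(n); cv2.imwrite(f"pics/{n}0.png",d["img"][:,:,::-1]); print(n,d["intrinsics"],d["world_from_camera"],[k for k in d])
E
```

```text
pics
{'clock': 0.0, 'q': array([-1.19300231e+00,  4.23857687e-01,  1.63067771e+00,  1.60381672e-05,
        1.08860603e+00, -1.89838521e-02]), 'dq': array([ 1.40452521e-03, -2.50169791e-04, -2.01279183e-05,  9.45506428e-04,
        1.54720393e-03,  7.73070382e-04]), 'joint_efforts': array([-3.08618226e-03, -5.57389569e+01, -2.81744045e+01, -8.23731057e-05,
        7.36669841e-03, -1.26518606e-05]), 'ee_pos': array([ 241.37959061, -575.95667701,  252.53997621]), 'orientation': array([-3.07847727e+00, -6.18864564e-01,  4.11965634e-04]), 'contact_force': array([-1.11747149, -0.47238441, -0.20094641]), 'ft_torque': array([-0.0496052 ,  0.04581332,  0.00550661]), 'grip_width': 85.22592641801404}
scene [[449.70710561   0.         326.13979392]
 [  0.         449.70710561 196.31099482]
 [  0.           0.           1.        ]] [[ 5.89716024e-01 -6.68193077e-01  4.53600069e-01  1.07345878e+03]
 [ 8.07476536e-01  4.77595931e-01 -3.46242358e-01 -4.03807394e+02]
 [ 1.47191997e-02  5.70456079e-01  8.21196205e-01  1.09011201e+03]
 [ 0.00000000e+00  0.00000000e+00  0.00000000e+00  1.00000000e+00]
[... 233 characters left out ...]
22257e+02]
 [-6.68587611e-01 -3.99662562e-01  6.27104810e-01  9.06501976e+02]
 [-2.24235329e-02  8.53750109e-01  5.20199901e-01  8.35961958e+02]
 [ 0.00000000e+00  0.00000000e+00  0.00000000e+00  1.00000000e+00]] ['img', 'intrinsics', 'world_from_camera']
wrist [[322.35935288   0.         320.42760224]
 [  0.         322.35935288 196.3821984 ]
 [  0.           0.           1.        ]] [[ 3.86330669e-01  8.74966859e-01  2.91858886e-01  3.16992393e+02]
 [-9.22360299e-01  3.66584966e-01  1.21930070e-01 -5.44819374e+02]
 [-3.06309050e-04 -3.16304375e-01  9.48657709e-01  3.72972337e+02]
 [ 0.00000000e+00  0.00000000e+00  0.00000000e+00  1.00000000e+00]] ['img', 'intrinsics', 'world_from_camera']
```

View pics/scene0.png

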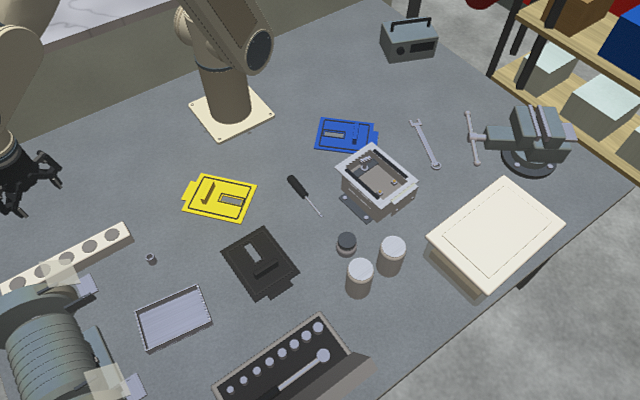

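View pics/side0.png

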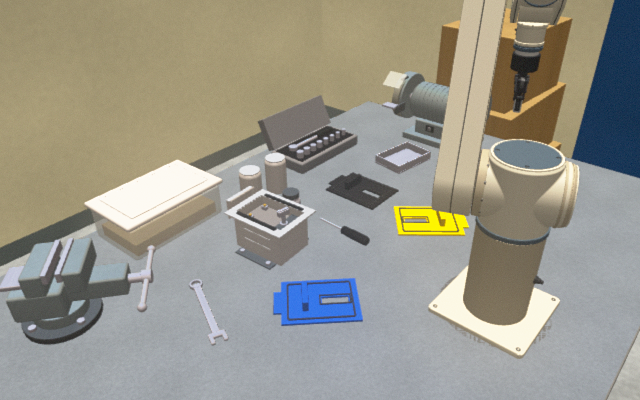

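View pics/wrist0.png

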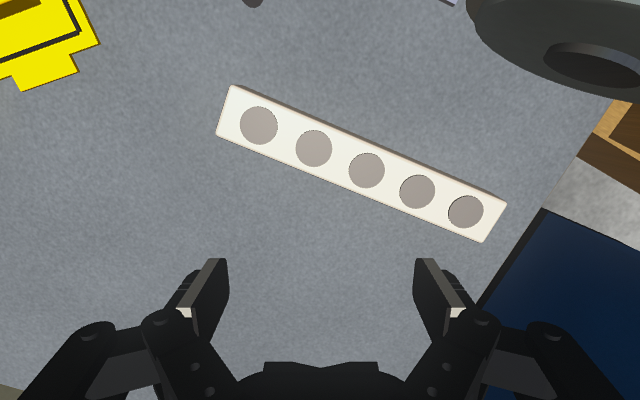

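The scene view shows the box at about (378,180). There are three cover-shaped plates: black (262,262), yellow (220,197) and blue (346,135). The black one fits the description, with the tongue pointing away from the robot. Next I'll confirm it and the stud in enlarged crops.

```bash
cat > h.py <<'E'
import numpy as np, cv2
from station import bot, optics
def ray(d,uv):
    K=d["intrinsics"];T=d["world_from_camera"]
    p=np.linalg.inv(K)@np.array([uv[0],uv[1],1.]); v=T[:3,:3]@np.array([p[0],-p[1],-p[2]])
    return T[:3,3],v/np.linalg.norm(v)
def plane(d,uv,z):
    o,v=ray(d,uv); return o+v*(z-o[2])/v[2]
def proj(d,P):
    T=d["world_from_camera"];c=T[:3,:3].T@(np.asarray(P,float)-T[:3,3]);K=d["intrinsics"]
    q=K@np.array([c[0],-c[1],-c[2]]);return q[:2]/q[2]
def tri(obs):
    A=np.zeros((3,3));b=np.zeros(3)
    for d,uv in obs:
        o,v=ray(d,uv);M=np.eye(3)-np.outer(v,v);A+=M;b+=M@o
    P=np.linalg.solve(A,b)
    return P,[np.linalg.norm((np.eye(3)-np.outer(v,v))@(P-o)) for o,v in (ray(d,uv) for d,uv in obs)]
def save(name,d,box=None,s=1):
    im=d["img"][:,:,::-1]
    if box: x0,y0,x1,y1=box; im=im[y0:y1,x0:x1]
    cv2.imwrite("pics/"+name,cv2.resize(im,None,fx=s,fy=s,interpolation=cv2.INTER_CUBIC))
def blackmask(d,box,thr=60):
    im=d["img"].astype(int); m=(im.max(2)<thr).astype(np.uint8)
    o=np.zeros_like(m);x0,y0,x1,y1=box;o[y0:y1,x0:x1]=m[y0:y1,x0:x1];return o
E
python3 - <<'E'
from h import *
import pickle
S=optics.get_image("scene");D=optics.get_image("side");pickle.dump((S,D),open("i0.pkl","wb"))
save("sc.png",S,(210,130,430,310),3.6); save("sd.png",D,(210,160,410,280),4)
E
```

```text
(no output)
```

View pics/sc.png

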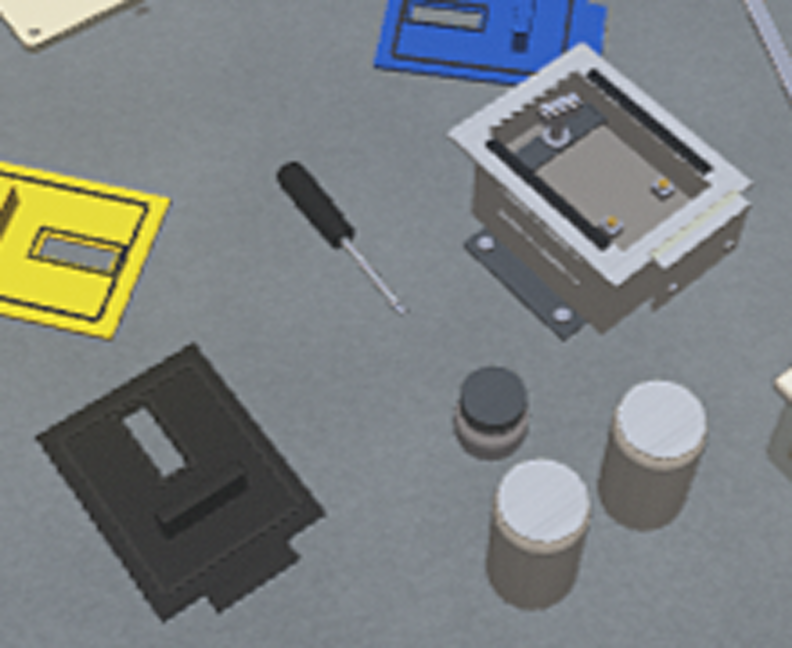

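View pics/sd.png

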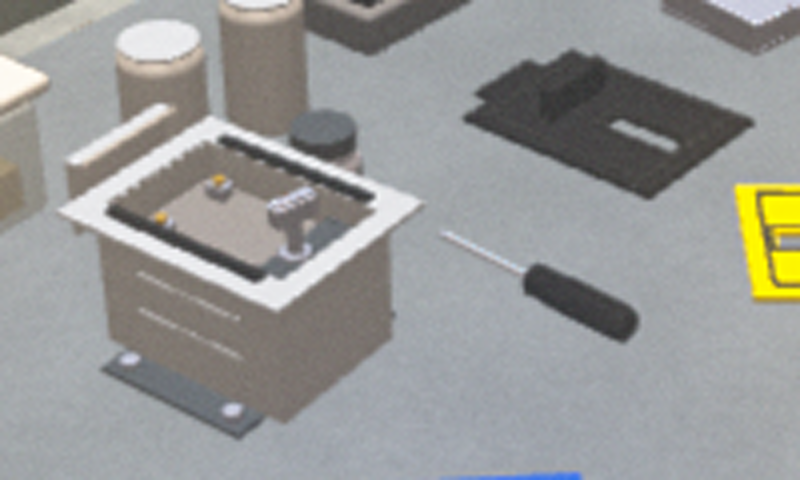

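Run:
```python
from h import *
import pickle
S,D=pickle.load(open("i0.pkl","rb"))
# cover
for nm,d,box in(("scene",S,(215,220,305,304)),("side",D,(320,168,402,212))):
    m=blackmask(d,box,75); 
    m=cv2.morphologyEx(m,cv2.MORPH_CLOSE,np.ones((3,3)))
    n,l,st,c=cv2.connectedComponentsWithStats(m); k=1+st[1:,4].argmax(); m=(l==k).astype(np.uint8)
    cs,_=cv2.findContours(m,cv2.RETR_EXTERNAL,cv2.CHAIN_APPROX_NONE);c=max(cs,key=len)
    W=np.array([plane(d,p[0],5)[:2] for p in c],np.float32)
    print(nm,st[k],cv2.minAreaRect(W)); a=cv2.approxPolyDP(W.reshape(-1,1,2),9,True)[:,0];print(a.round(1).tolist())
for nm,d,uv in (("s",S,(38,438)),("s",S,(193,345)),("s",S,(325,515)),("s",S,(165,620))):
    print(plane(d,(210+uv[0]/3.6,130+uv[1]/3.6),5).round(1))
print("box")
for uv in((448,133),(583,42),(751,185),(611,283)): print(plane(S,(210+uv[0]/3.6,130+uv[1]/3.6),110).round(1))
for uv in((60,210),(277,310),(425,204),(212,117)): print(plane(D,(210+uv[0]/4,160+uv[1]/4),110).round(1))
save("st_s.png",S,(350,145,385,175),20);save("st_d.png",D,(270,200,295,230),20)
```

```text
scene [ 220  226   80   77 3222] ((549.678466796875, -215.73324584960938), (198.6743621826172, 138.23631286621094), 0.57445228099823)
[[454.6000061035156, -147.8000030517578], [452.6000061035156, -285.3999938964844], [631.7000122070312, -283.3999938964844], [630.5, -253.1999969482422], [648.5, -246.5], [648.7000122070312, -186.0], [631.0, -177.3000030517578], [628.2000122070312, -147.1999969482422]]
side [ 327  174   70   35 1221] ((544.7977294921875, -214.92091369628906), (193.0067596435547, 141.640625), 0.2855038344860077)
[[624.4000244140625, -271.8999938964844], [622.0, -247.8000030517578], [641.2999877929688, -240.39999389648438], [641.2000122070312, -189.39999389648438], [622.5, -147.6999969482422], [449.29998779296875, -149.60000610351562], [453.20001220703125, -280.8999938964844], [465.20001220703125, -271.0], [580.4000244140625, -273.79998779296875], [597.5, -285.5]]
[ 455.3 -285.1    5. ]
[ 453.5 -148.4    5. ]
[ 632.7 -146.2    5. ]
[ 633.4 -282.     5. ]
box
[465.2  86.9 110. ]
[453.4 231.7 110. ]
[638.7 243.8 110. ]
[645.  100.2 110. ]
[633.1 243.6 110. ]
[448.9 230.1 110. ]
[457.6  87.  110. ]
[642.9  99.8 110. ]
```

View pics/st_s.png

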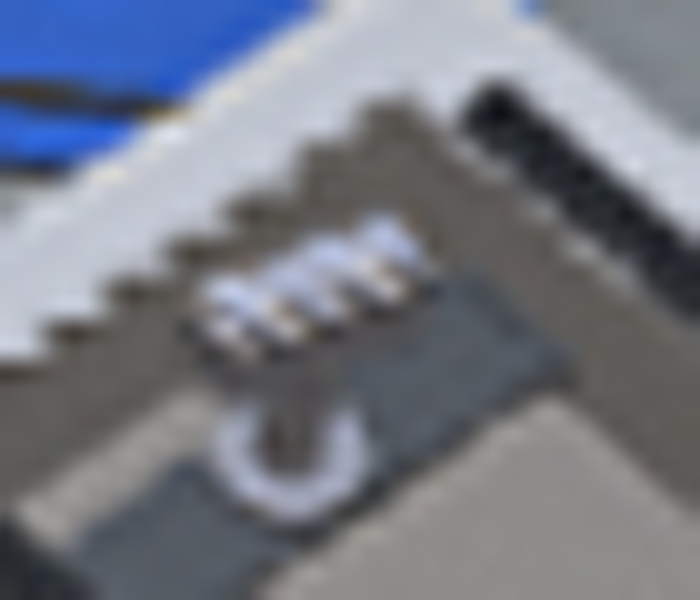

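View pics/st_d.png

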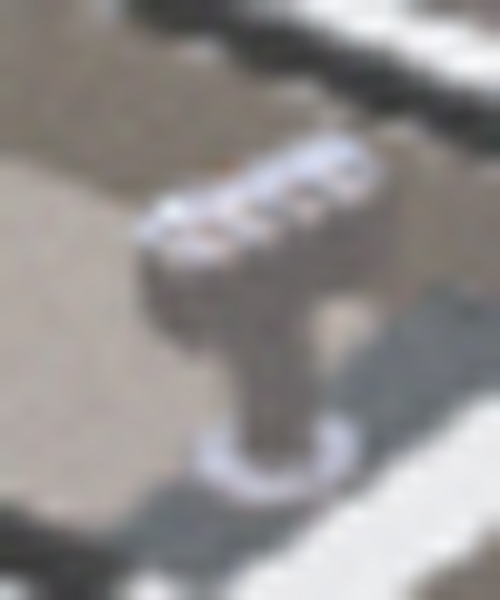

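Run:
```python
from h import *
import pickle
from scipy.spatial.transform import Rotation as R
S,D=pickle.load(open("i0.pkl","rb"))
# wing ends along top centreline
for d,o,L in((S,(350,145),((212,310),(405,240))),(D,(270,200),((165,235),(350,155)))):
    P=[plane(d,(o[0]+u/20-.5+.025,o[1]+v/20-.5),135)[:2] for u,v in L]; e=P[1]-P[0]; print(np.round(P,1),np.linalg.norm(e),np.arctan2(e[1],e[0]))
o=bot.observe(); M=R.from_rotvec(o["orientation"]).as_matrix(); print(M.round(3))
W=optics.get_image("wrist")["world_from_camera"]; print(M.T@(W[:3,3]-o["ee_pos"]), M.T@W[:3,:3])
```

```text
[[502.2 146.3]
 [507.9 175.9]] 30.0785861462861 1.3793652169547914
[[504.6 177.7]
 [499.8 149.7]] 28.397786956063587 -1.7426675095525854
[[ 0.922  0.386 -0.   ]
 [ 0.386 -0.922  0.001]
 [-0.    -0.001 -1.   ]]
[  81.77346268    0.29633579 -120.39430165] [[-1.59834982e-04  9.48654659e-01  3.16313629e-01]
 [ 9.99999317e-01  5.17771357e-04 -1.04754050e-03]
 [-1.15753232e-03  3.16313245e-01 -9.48654094e-01]]
```

Stud: the wing is at about (504,162) with world angle about 1.39, and box yaw is about 0.07, so θ is about 1.32. The wing lengths of 28–30 mm and the centre agree with the rim corners. I'll move above it with the tool's x along the wing.

step_arm(deltas=[[0.0263, 0.0738, 0, 0, 0, 0.0473], [0.0263, 0.0738, 0, 0, 0, 0.0473], [0.0263, 0.0738, 0, 0, 0, 0.0473], [0.0263, 0.0738, 0, 0, 0, 0.0473], [0.0263, 0.0738, 0, 0, 0, 0.0473], [0.0263, 0.0738, 0, 0, 0, 0.0473], [0.0263, 0.0738, 0, 0, 0, 0.0473], [0.0263, 0.0738, 0, 0, 0, 0.0473], [0.0263, 0.0738, 0, 0, 0, 0.0473], [0.0263, 0.0738, 0, 0, 0, 0.0473], [0.0263, 0.0738, 0, 0, 0, 0.0473], [0.0263, 0.0738, 0, 0, 0, 0.0473], [0.0263, 0.0738, 0, 0, 0, 0.0473], [0.0263, 0.0738, 0, 0, 0, 0.0473], [0.0263, 0.0738, 0, 0, 0, 0.0473], [0.0263, 0.0738, 0, 0, 0, 0.0473], [0.0263, 0.0738, 0, 0, 0, 0.0473], [0.0263, 0.0738, 0, 0, 0, 0.0473], [0.0263, 0.0738, 0, 0, 0, 0.0473], [0.0263, 0.0738, 0, 0, 0, 0.0473]], hand=0)

```text
clock: 1.97
ee_pos: [504.8, 163.7, 253.4]
orientation: [2.412, 2.012, 0.0]
contact_force: [0.5, -0.7, 0.8]
grip_width: 42.7
```

step_arm(deltas=[[0, 0, 0, 0, 0, 0], [0, 0, 0, 0, 0, 0], [0, 0, 0, 0, 0, 0]])

```text
clock: 2.22
ee_pos: [504.0, 161.4, 253.0]
orientation: [-2.415, -2.009, 0.002]
contact_force: [-0.1, -0.1, -0.0]
grip_width: 42.9
```

Run:
```python
from h import *
import pickle
o=bot.observe();print(o["clock"],o["ee_pos"],o["orientation"],o["grip_width"],o["q"])
W=optics.get_image("wrist");pickle.dump((W,o),open("w1.pkl","wb"));save("w1.png",W,None,1.25)
```

```text
2.2167 [503.99988481 161.44202902 252.95335286] [-2.41485198e+00 -2.00911494e+00  1.85971177e-03] 42.894241873861716 [ 2.87634429e-01  2.84039880e-01  1.84068496e+00 -2.83903708e-04
  1.01805284e+00  4.70698718e-01]
```

View pics/w1.png

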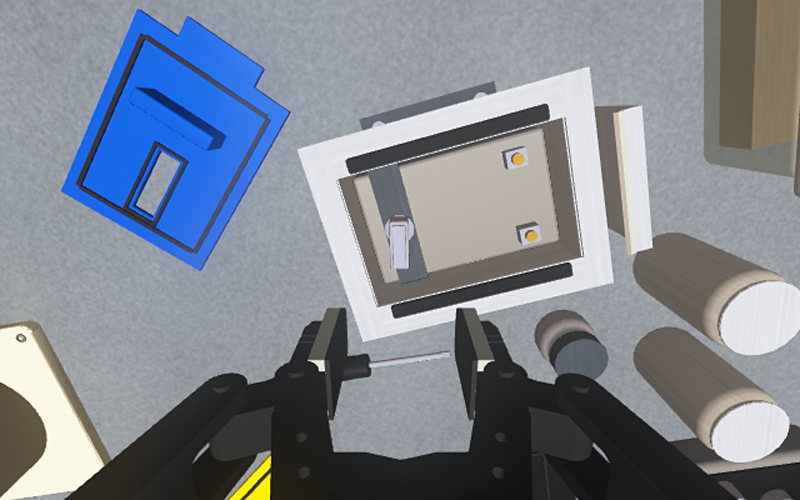

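Run:
```python
from h import *
import pickle
W,o=pickle.load(open("w1.pkl","rb"))
im=W["img"].astype(int)
m=((im.min(2)>190)).astype(np.uint8)
m[:, 496:]=0; m[280:]=0;m[:, :230]=0
n,l,st,c=cv2.connectedComponentsWithStats(m);k=1+st[1:,4].argmax();r=(l==k).astype(np.uint8)
cs,_=cv2.findContours(r,cv2.RETR_EXTERNAL,cv2.CHAIN_APPROX_NONE);c=max(cs,key=len)
Wd=np.array([plane(W,p[0],110)[:2] for p in c],np.float32)
a=cv2.minAreaRect(Wd);print(st[k],a);print(cv2.approxPolyDP(Wd.reshape(-1,1,2),6,True)[:,0].round(1).tolist())
save("w1s.png",W,(290,155,370,235),9)
save("w1b.png",W,(230,40,530,285),2.6)
```

```text
[  238    53   253   221 13470] ((548.1595458984375, 166.54751586914062), (186.22862243652344, 148.55020141601562), 4.609163761138916)
[[634.0999755859375, 245.6999969482422], [450.5, 230.5], [461.5, 85.4000015258789], [531.2000122070312, 90.69999694824219], [534.5999755859375, 101.5], [549.9000244140625, 92.5], [646.4000244140625, 100.9000015258789]]
```

View pics/w1s.png

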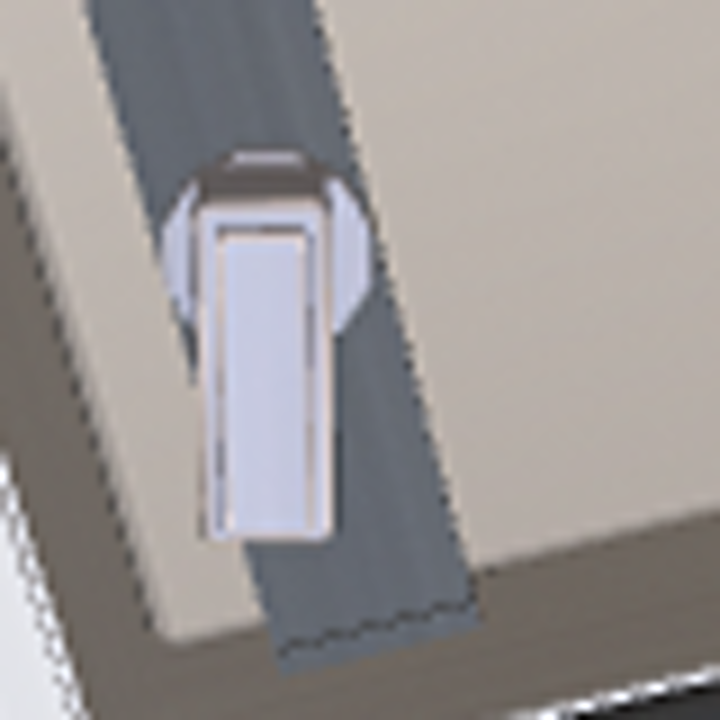

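View pics/w1b.png

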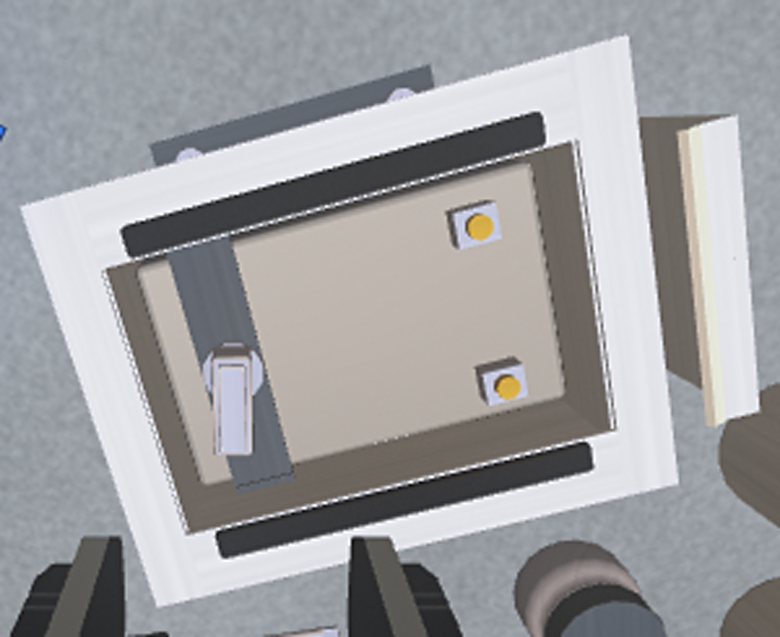

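Run:
```python
from h import *
import pickle
W,o=pickle.load(open("w1.pkl","rb"))
f=lambda u,v,z:plane(W,(290+u/9-.5,155+v/9-.5),z)[:2]
for L,z in((((263,234),(265,534)),135),(((262,203),(271,541)),132),(((218,232),(222,535)),135),(((308,232),(310,535)),135)):
    P=[f(*p,z) for p in L];e=P[0]-P[1];print(np.round(P,1),(P[0]+P[1])/2,np.linalg.norm(e),np.arctan2(e[1],e[0]))
```

```text
[[505.9 175.7]
 [501.  148.7]] [503.46341807 162.20359953] 27.456343017401352 1.3925180037690104
[[506.1 177.6]
 [501.2 146.8]] [503.67469192 162.19521223] 31.247889207443574 1.4117332643126408
[[502.2 176.6]
 [497.3 149.3]] [499.72102334 162.93706825] 27.728378217156276 1.3938912244075439
[[509.7 175.2]
 [504.9 147.9]] [507.30755882 161.5347162 ] 27.728484270159864 1.3973835493471727
```

Wrist view: stud wing at about (318,196) px, giving axis (503.5,162.1) and wing yaw 1.397. Box centre is (548.1,165.6) with yaw 0.081, size checks at 186 by 147. All three views agree. I'll descend and grip the wing.

step_arm(deltas=[[-0.001, 0.0014, -0.05, 0, 0, 0.008], [0, 0, -0.055, 0, 0, 0], [0, 0, -0.055, 0, 0, 0], [0, 0, -0.04, 0, 0, 0], [0, 0, -0.02, 0, 0, 0], [0, 0, 0, 0, 0, 0], [0, 0, 0, 0, 0, 0]])

```text
clock: 2.85
ee_pos: [504.1, 161.5, 143.6]
orientation: [-2.408, -2.017, 0.001]
contact_force: [-0.2, -0.8, -0.2]
grip_width: 42.4
```

Run:
```python
from h import *
o=bot.observe();print(o["clock"],o["ee_pos"],o["orientation"],o["contact_force"])
W=optics.get_image("wrist");save("w2.png",W,None,1.25)
```

```text
2.85 [504.14936531 161.50696803 143.62977917] [-2.40836433e+00 -2.01701930e+00  5.90034663e-04] [-0.2476831  -0.83974739 -0.15019745]
```

View pics/w2.png

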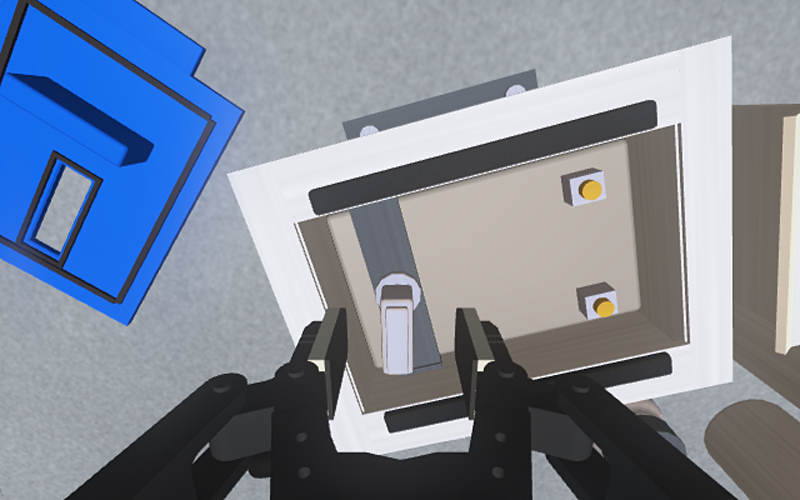

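The wing (396,335) sits between the pads, so I'll close on it.

step_arm(deltas=[[0, 0.001, 0, 0, 0, 0], [0, 0, 0, 0, 0, 0], [0, 0, 0, 0, 0, 0], [0, 0, 0, 0, 0, 0], [0, 0, 0, 0, 0, 0], [0, 0, 0, 0, 0, 0]], hand=1, force=30)

```text
clock: 3.4
ee_pos: [503.1, 163.2, 144.6]
orientation: [-2.406, -2.018, 0.001]
contact_force: [-7.2, 1.8, 10.5]
grip_width: 10.7
```

Run:
```python
from h import *
W=optics.get_image("wrist");save("w3.png",W,(200,200,460,330),3)
D=optics.get_image("side");save("d3.png",D,(200,130,360,270),5)
o=bot.observe();print(o["ee_pos"],o["contact_force"],o["ft_torque"],o["grip_width"])
```

```text
[503.14635339 163.22539802 144.58098703] [-6.46107765  0.86685163  9.59617459] [0.26809294 1.1293409  0.06896545] 10.815941836623335
```

View pics/w3.png

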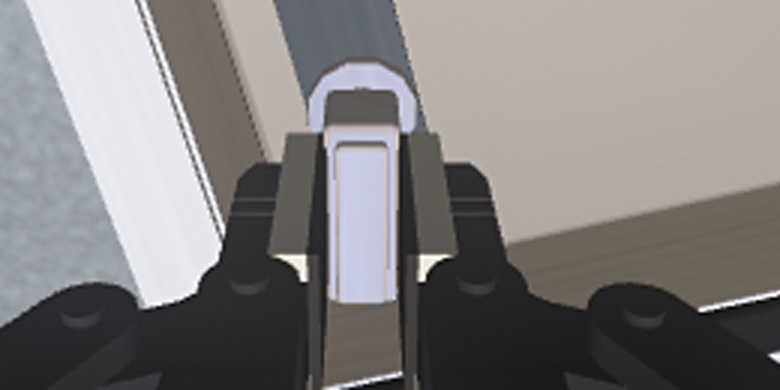

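View pics/d3.png

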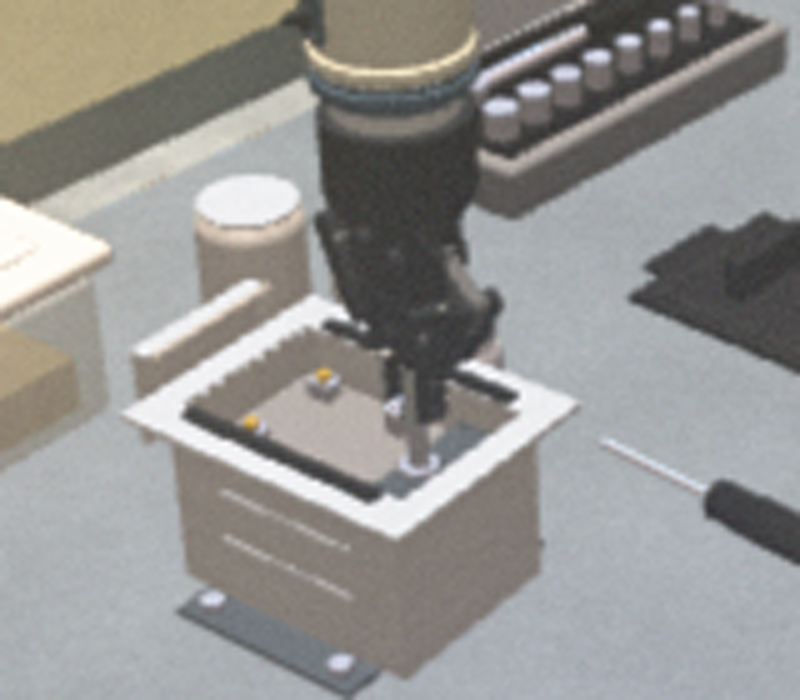

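step_arm(deltas=[[-0.002, 0, 0.002, 0, 0, -0.04], [0, 0, 0, 0, 0, -0.09], [0, 0, 0, 0, 0, -0.09], [0, 0, 0, 0, 0, -0.09], [0, 0, 0, 0, 0, -0.09], [0, 0, 0, 0, 0, -0.09], [0, 0, 0, 0, 0, -0.09], [0, 0, 0, 0, 0, -0.09], [0, 0, 0, 0, 0, -0.09], [0, 0, 0, 0, 0, -0.09], [0, 0, 0, 0, 0, -0.09], [0, 0, 0, 0, 0, -0.09], [0, 0, 0, 0, 0, -0.09], [0, 0, 0, 0, 0, -0.09], [0, 0, 0, 0, 0, -0.047], [0, 0, 0, 0, 0, 0], [0, 0, 0, 0, 0, 0], [0, 0, 0, 0, 0, 0]])

```text
clock: 5.0
ee_pos: [503.8, 162.4, 144.7]
orientation: [3.138, 0.128, 0.003]
contact_force: [3.1, -3.4, -5.0]
grip_width: 11.0
```

Run:
```python
from h import *
W=optics.get_image("wrist");save("w4.png",W,None,1.25)
o=bot.observe();r=o["orientation"];print(o["clock"],o["ee_pos"],r,2*np.arctan2(r[1],r[0]),o["contact_force"],o["ft_torque"],o["grip_width"])
```

```text
5.05 [503.73508357 162.42275112 144.71276682] [3.13845479e+00 1.27943406e-01 2.59664565e-03] 0.08148761669103166 [ 2.79466687 -3.48622982 -3.95754016] [-0.74516076 -0.57410317 -0.08375882] 11.181183069746933
```

View pics/w4.png

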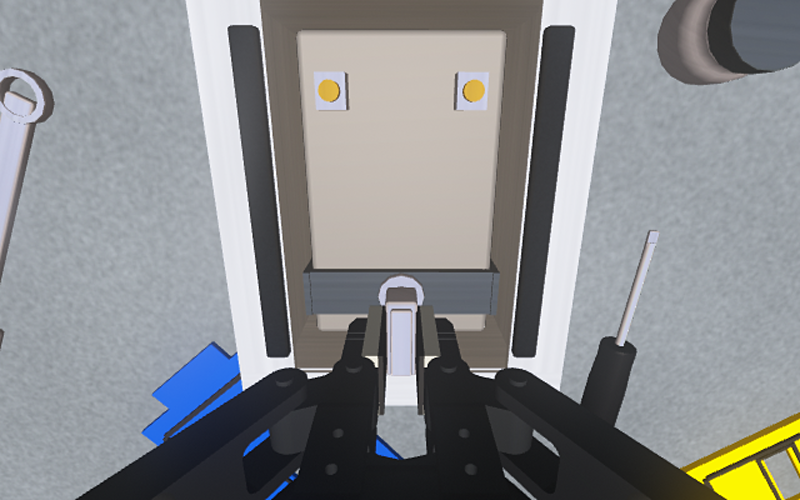

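step_arm(deltas=[[0, 0, 0, 0, 0, 0], [0, 0, 0, 0, 0, 0], [0, 0, 0, 0, 0, 0], [0, 0, 0.04, 0, 0, 0], [0, 0, 0.07, 0, 0, 0], [0, 0, 0.07, 0, 0, 0], [0, 0, 0.04, 0, 0, 0], [0, 0, 0, 0, 0, 0], [0, 0, 0, 0, 0, 0]], hand=0)

```text
clock: 5.8
ee_pos: [503.6, 163.1, 255.8]
orientation: [-3.138, -0.126, -0.005]
contact_force: [0.0, -0.4, -1.1]
grip_width: 43.1
```

Run:
```python
from h import *
import pickle
W=optics.get_image("wrist");save("w5.png",W,None,1.25);save("w5s.png",W,(280,155,360,235),9)
o=bot.observe();r=o["orientation"];print(o["clock"],o["ee_pos"],r,2*np.arctan2(r[1],r[0]),o["contact_force"],o["grip_width"])
pickle.dump((W,o),open("w5.pkl","wb"))
```

```text
5.85 [502.7847062  162.86894631 254.40310602] [-3.13882838e+00 -1.25491319e-01 -6.42423210e-04] -6.203267258176381 [-1.10784547 -0.84951383  0.05131565] 42.50875917245498
```

View pics/w5.png

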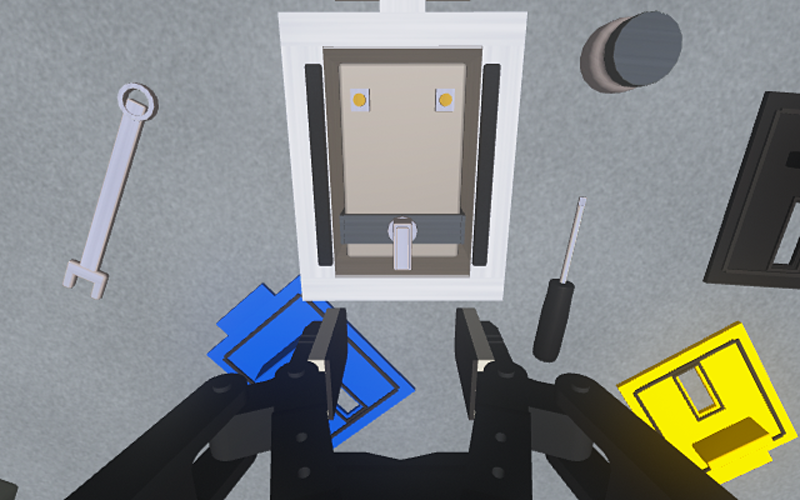

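View pics/w5s.png

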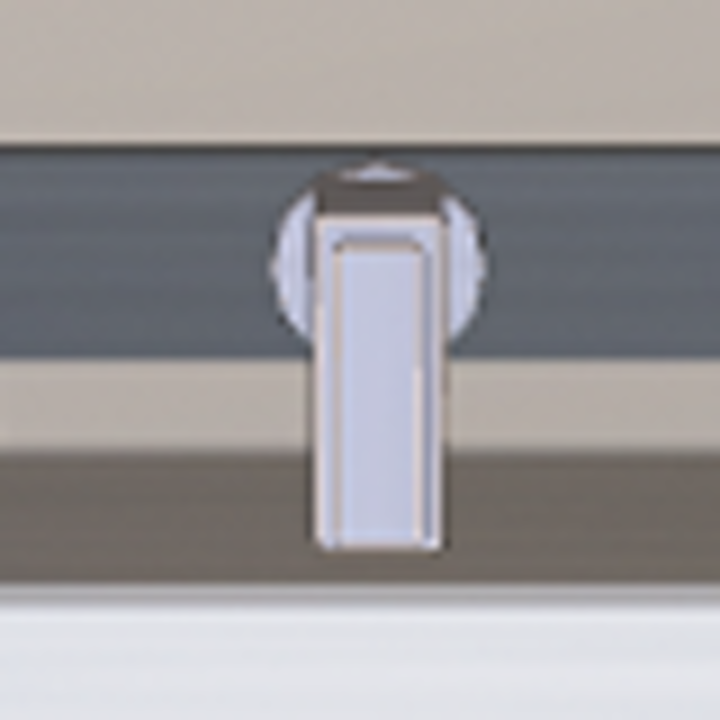

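The wing at (402,245) is now parallel to the box's side walls. I'll measure the box again from this square view.

```bash
cat > box.py <<'E'
from h import *
import pickle
W,o=pickle.load(open("w5.pkl","rb"))
im=W["img"].astype(int)
m=(im.min(2)>190).astype(np.uint8); m[:10]=0;m[244:]=0;m[:,:215]=0;m[:,430:]=0
n,l,st,c=cv2.connectedComponentsWithStats(m);k=1+st[1:,4].argmax();r=(l==k).astype(np.uint8)
def edge(axis,rng,first):
    pts=[]
    for i in rng:
        v=np.flatnonzero(r[:,i] if axis else r[i]); j=v[0]-.5 if first else v[-1]+.5
        pts.append(plane(W,(i,j) if axis else (j,i),110)[:2])
    return cv2.fitLine(np.array(pts,np.float32),cv2.DIST_HUBER,0,.01,.01).ravel()
L=edge(0,range(25,225,5),1);Rr=edge(0,range(25,225,5),0);B=edge(1,range(250,395,5),0);T=edge(1,[*range(235,300,5),*range(350,410,5)],1)
for e in(L,Rr,B,T):print(e.round(3),np.arctan2(e[1],e[0]))
def X(a,b):
    s=np.linalg.solve(np.array([a[:2],-b[:2]]).T,b[2:]-a[2:]);return a[2:]+s[0]*a[:2]
C=np.array([X(L,T),X(Rr,T),X(Rr,B),X(L,B)]);print(C.round(1),C.mean(0),[np.linalg.norm(C[i]-C[i-1]).round(1) for i in range(4)])
f=lambda u,v,z:plane(W,(280+u/9-.5,155+v/9-.5),z)[:2]
for Lp,z in((((378,240),(381,546)),135),(((316,215),(318,545)),132),(((443,215),(441,545)),132)):
    P=[f(*p,z) for p in Lp];e=P[0]-P[1];print(np.round(P,1),(P[0]+P[1])/2,np.linalg.norm(e),np.arctan2(e[1],e[0]))
E
python3 box.py
```

```text
[9.97000e-01 8.20000e-02 5.51789e+02 2.38960e+02] 0.082219884
[9.97000e-01 8.10000e-02 5.63426e+02 9.35700e+01] 0.08090883
[ 8.00000e-02 -9.97000e-01  4.55551e+02  1.66271e+02] -1.4910485
[ 8.00000e-02 -9.97000e-01  6.40895e+02  1.70157e+02] -1.4908233
[[634.8 245.8]
 [646.5 100.3]
 [462.   85.3]
 [450.4 230.6]] [548.4383  165.51552] [np.float32(185.0), np.float32(146.0), np.float32(185.1), np.float32(145.7)]
[[518.  163.2]
 [489.8 160.6]] [503.88079179 161.9282718 ] 28.337789098538426 0.09040180579677676
[[519.  168.7]
 [488.2 166.2]] [503.60598812 167.45991116] 30.84836689260144 0.08011925392712191
[[519.9 157.7]
 [489.1 155.1]] [504.49006467 156.40441574] 30.84889973948041 0.08209646038837247
```

Box centre is (548.4,165.5) with yaw 0.081. The wing is aligned to within about 0.01 rad. On to the cover.

step_arm(deltas=[[0.0092, -0.0472, 0, 0, 0, 0.0896], [0.0092, -0.0472, 0, 0, 0, 0.0896], [0.0092, -0.0472, 0, 0, 0, 0.0896], [0.0092, -0.0472, 0, 0, 0, 0.0896], [0.0092, -0.0472, 0, 0, 0, 0.0896], [0.0092, -0.0472, 0, 0, 0, 0.0896], [0.0092, -0.0472, 0, 0, 0, 0.0896], [0.0092, -0.0472, 0, 0, 0, 0.0896], [0.0092, -0.0472, 0, 0, 0, 0.0896], [0.0092, -0.0472, 0, 0, 0, 0.0896], [0.0092, -0.0472, 0, 0, 0, 0.0896], [0.0092, -0.0472, 0, 0, 0, 0.0896], [0.0092, -0.0472, 0, 0, 0, 0.0896], [0.0092, -0.0472, 0, 0, 0, 0.0896], [0.0092, -0.0472, 0, 0, 0, 0.0896], [0.0092, -0.0472, 0, 0, 0, 0.0896], [0, 0, 0, 0, 0, 0], [0, 0, 0, 0, 0, 0], [0, 0, 0, 0, 0, 0]])

```text
clock: 7.43
ee_pos: [575.7, -214.1, 252.7]
orientation: [-2.21, -2.228, 0.001]
contact_force: [0.4, 0.4, 0.6]
grip_width: 42.9
```

Run:
```python
from h import *
import pickle
W=optics.get_image("wrist");save("w6.png",W,None,1.25)
o=bot.observe();r=o["orientation"];print(o["clock"],o["ee_pos"],r,2*np.arctan2(r[1],r[0]),o["contact_force"],o["grip_width"],o["q"])
pickle.dump((W,o),open("w6.pkl","wb"))
```

```text
7.4833 [ 575.90526443 -213.79781145  253.10746143] [-2.20950849e+00 -2.22992119e+00  1.15512819e-03] -4.703192954866556 [ 0.35715302 -0.42599874  0.38774704] 42.694022757400994 [-3.74965552e-01  4.08789083e-01  1.65305089e+00  3.11033007e-04
  1.08225604e+00 -3.84307901e-01]
```

View pics/w6.png

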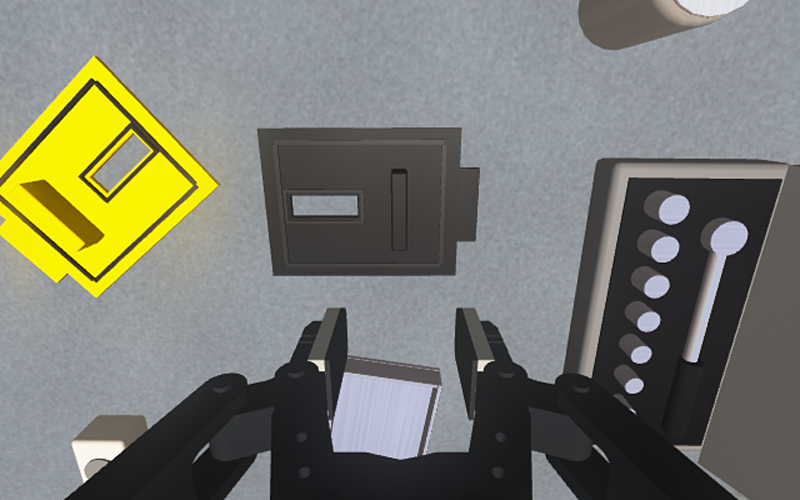

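```bash
cat > cov.py <<'E'
from h import *
import pickle
W,o=pickle.load(open("w6.pkl","rb"))
im=W["img"].astype(int);m=(im.max(2)<95).astype(np.uint8)
b=np.zeros_like(m);b[95:225,198:390]=m[95:225,198:390]
r=cv2.morphologyEx(b,cv2.MORPH_CLOSE,np.ones((3,3)))
n,l,st,c=cv2.connectedComponentsWithStats(r);k=1+st[1:,4].argmax();r=(l==k).astype(np.uint8);print(st[k])
def edge(axis,rng,first):
    pts=[]
    for i in rng:
        v=np.flatnonzero(r[:,i] if axis else r[i]); j=v[0]-.5 if first else v[-1]+.5
        pts.append(plane(W,(i,j) if axis else (j,i),5)[:2])
    return cv2.fitLine(np.array(pts,np.float32),cv2.DIST_HUBER,0,.01,.01).ravel()
T=edge(1,range(215,360,4),1);B=edge(1,range(226,358,4),0);L=edge(0,range(108,212,4),1);Rr=edge(0,[*range(106,126,3),*range(200,214,3)],0)
tip=edge(0,range(142,184,4),0)
for e in(T,B,L,Rr,tip):print(e.round(3),np.arctan2(e[1],e[0]))
def X(a,b):
    s=np.linalg.solve(np.array([a[:2],-b[:2]]).T,b[2:]-a[2:]);return a[2:]+s[0]*a[:2]
C=np.array([X(L,T),X(Rr,T),X(Rr,B),X(L,B)]);print(C.round(1),C.mean(0),[np.linalg.norm(C[i]-C[i-1]).round(1) for i in range(4)])
save("w6r.png",W,(200,95,400,230),4)
E
python3 cov.py
```

```text
[  206   102   178   119 18154]
[ 1.00000e+00  8.00000e-03  5.53374e+02 -1.46281e+02] 0.008121139
[ 1.00000e+00  9.00000e-03  5.20915e+02 -2.87512e+02] 0.009301872
[ 1.00000e-02 -1.00000e+00  4.49329e+02 -2.10941e+02] -1.560855
[ 1.40000e-02 -1.00000e+00  6.28821e+02 -2.03048e+02] -1.5568937
[ 1.00000e-03  1.00000e+00  6.47116e+02 -2.14947e+02] 1.5695388
[[ 448.7 -147.1]
 [ 628.  -145.7]
 [ 630.  -286.5]
 [ 450.1 -288.2]] [ 539.1992  -216.86832] [np.float32(141.0), np.float32(179.3), np.float32(140.8), np.float32(179.9)]
```

View pics/w6r.png

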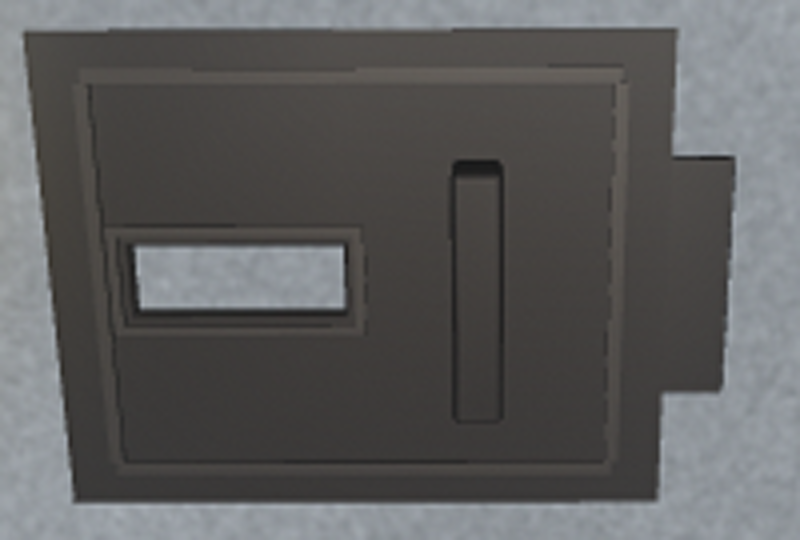

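Run:
```python
from h import *
import pickle
W,o=pickle.load(open("w6.pkl","rb"))
for u in((457,177),(502,177),(501,423),(456,423),(479,299)): print(plane(W,(200+u[0]/4-.4,95+u[1]/4-.4),33).round(1))
```

```text
[ 568.6 -182.7   33. ]
[ 580.4 -182.6   33. ]
[ 581.  -250.9   33. ]
[ 568.4 -251.    33. ]
[ 574.6 -215.5   33. ]
```

step_arm(deltas=[[-0.0034, -0.0054, -0.06, 0, 0, 0], [0, 0, -0.075, 0, 0, 0], [0, 0, -0.075, 0, 0, 0], [0, 0, -0.075, 0, 0, 0], [0, 0, -0.06, 0, 0, 0], [0, 0, -0.03, 0, 0, 0], [0, 0, 0, 0, 0, 0], [0, 0, 0, 0, 0, 0]])

```text
clock: 8.15
ee_pos: [574.4, -216.3, 66.2]
orientation: [-2.208, -2.232, 0.001]
contact_force: [0.9, -1.1, 0.8]
grip_width: 43.1
```

step_arm(deltas=[[0, 0, -0.04, 0, 0, 0], [0, 0, -0.03, 0, 0, 0], [0, 0, 0, 0, 0, 0], [0, 0, 0, 0, 0, 0]])

```text
clock: 8.48
ee_pos: [574.8, -217.2, 32.0]
orientation: [-2.21, -2.232, 0.0]
contact_force: [-0.5, 0.3, -0.4]
grip_width: 42.7
```

step_arm(deltas=[[0, 0, 0, 0, 0, 0], [0, 0, 0, 0, 0, 0], [0, 0, 0, 0, 0, 0], [0, 0, 0, 0, 0, 0], [0, 0, 0, 0, 0, 0]], hand=1, force=80)

```text
clock: 8.9
ee_pos: [575.5, -217.8, 33.2]
orientation: [2.209, 2.232, 0.001]
contact_force: [-1.2, 0.8, 5.2]
grip_width: 12.1
```

Run:
```python
from h import *
W=optics.get_image("wrist");save("w7.png",W,None,1.25)
o=bot.observe();print(o["clock"],o["ee_pos"],o["contact_force"],o["ft_torque"],o["grip_width"])
```

```text
8.95 [ 575.47344462 -217.77927688   33.16008248] [-1.07742746  0.29776567  4.7098187 ] [ 0.10829075  0.31626401 -0.0022583 ] 12.307785299096818
```

View pics/w7.png

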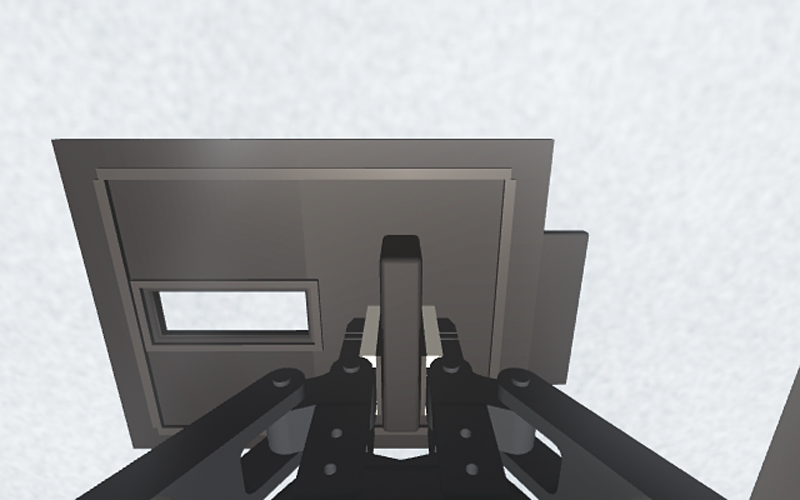

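Gripped squarely on the rib. I'll lift and carry it high above the cans and the box.

step_arm(deltas=[[0, 0, 0.02, 0, 0, 0], [0, 0, 0.04, 0, 0, 0], [0, 0, 0.06, 0, 0, 0], [0, 0, 0.07, 0, 0, 0], [0, 0, 0.07, 0, 0, 0], [0, 0, 0.06, 0, 0, 0], [0, 0.02, 0.04, 0, 0, 0.0057], [-0.002, 0.04, 0.02, 0, 0, 0.0057], [-0.002, 0.06, 0, 0, 0, 0.0057], [-0.002, 0.07, 0, 0, 0, 0.0057], [-0.002, 0.07, 0, 0, 0, 0.0057], [-0.002, 0.07, 0, 0, 0, 0.0057], [-0.002, 0.07, 0, 0, 0, 0.0057], [-0.002, 0.07, 0, 0, 0, 0.0057], [-0.002, 0.07, 0, 0, 0, 0.0057], [-0.002, 0.07, 0, 0, 0, 0.0057], [-0.002, 0.07, 0, 0, 0, 0.0057], [-0.002, 0.05, 0, 0, 0, 0.0057], [0, 0.028, 0, 0, 0, 0], [0, 0.01, 0, 0, 0, 0]])

```text
clock: 10.62
ee_pos: [563.7, 168.5, 222.4]
orientation: [2.126, 2.312, 0.001]
contact_force: [0.3, 0.0, -2.8]
grip_width: 12.7
```

step_arm(deltas=[[0, 0, 0, 0, 0, 0], [0, 0, 0, 0, 0, 0], [0, 0, 0, 0, 0, 0]])

```text
clock: 10.87
ee_pos: [564.0, 165.1, 221.8]
orientation: [2.13, 2.309, -0.001]
contact_force: [-0.3, -0.1, -2.9]
grip_width: 12.2
```

Run:
```python
from h import *
import pickle
W=optics.get_image("wrist");save("w8.png",W,None,1.25)
D=optics.get_image("side");save("d8.png",D,(180,80,380,280),3)
S=optics.get_image("scene");save("s8.png",S,(290,80,450,220),4)
o=bot.observe();r=o["orientation"];print(o["clock"],o["ee_pos"],r,2*np.arctan2(r[1],r[0])%(2*np.pi),o["contact_force"],o["ft_torque"],o["grip_width"])
pickle.dump((W,o,D,S),open("w8.pkl","wb"))
```

```text
11.0167 [564.08718223 165.27722797 221.82416634] [ 2.13085290e+00  2.30846967e+00 -4.24661584e-04] 1.6507734287627944 [-0.06880055 -1.26892425 -3.04637697] [-0.09015622 -0.03824964 -0.01169561] 12.644185895397467
```

View pics/w8.png

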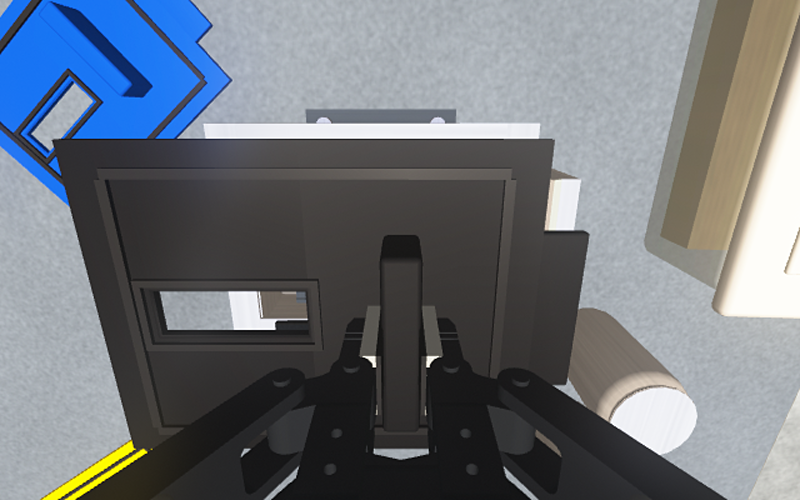

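View pics/d8.png

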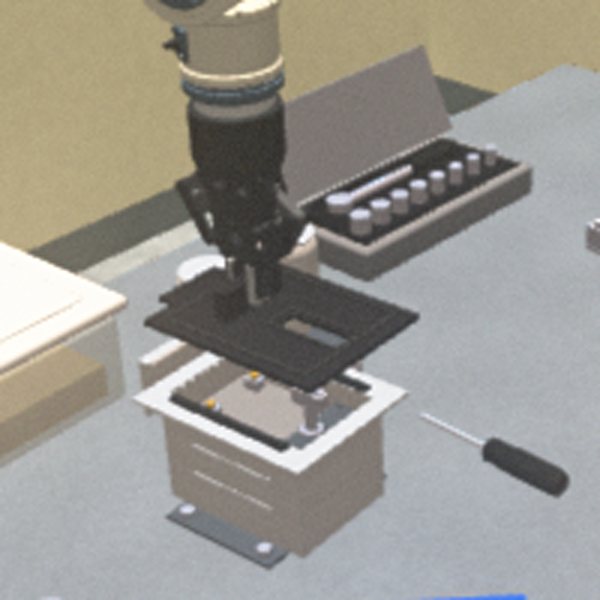

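View pics/s8.png

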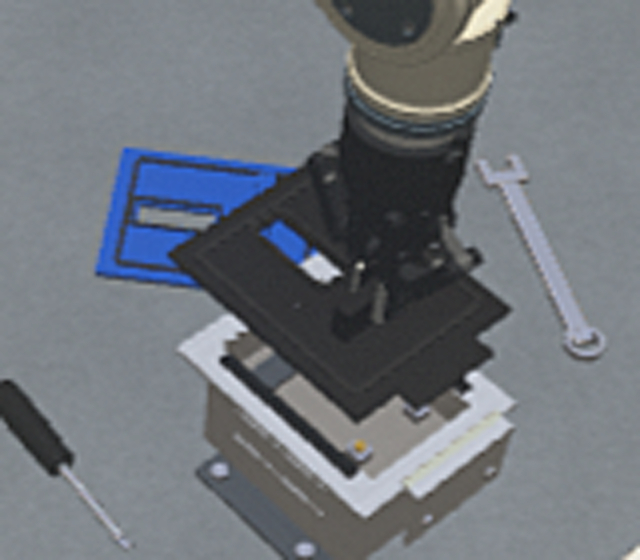

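```bash
cat > hand.py <<'E'
from h import *
import pickle,sys
W,o=pickle.load(open(sys.argv[1],"rb"))[:2]
im=W["img"].astype(int)
g=cv2.GaussianBlur(W["img"],(3,3),0).astype(int).max(2)
z=o["ee_pos"][2]-28.2
save("hand.png",W,(30,100,480,360),1.75)
def p(u,v,zz=z):return plane(W,(u/1.25-.4,v/1.25-.4),zz)[:2]
TL,TR=p(53,140),p(554,139)
e=TR-TL;a=np.arctan2(e[1],e[0]);ex=np.array([np.cos(a),np.sin(a)]);ey=np.array([-ex[1],ex[0]])
c=(TL+TR)/2-70*ey
print("len",np.linalg.norm(e),"yaw",a,"origin",c,"minus tcp",c-o["ee_pos"][:2], "in cover frame",(c-o["ee_pos"][:2])@np.array([ex,ey]).T)
# slot inner top-edge corners & rib
for q in((157,290),(309,290),(306,331),(163,331)): print("slot",(p(*q)-c)@np.array([ex,ey]).T)
tt=p(588,232);print("tongue",(tt-c)@np.array([ex,ey]).T)
for q in((380,262),(421,262)): print("rib",(p(*q,z+28)-c)@np.array([ex,ey]).T)
E
python3 hand.py w8.pkl
```

```text
len 178.98869090882536 yaw 0.08207325140480522 origin [529.80246793 163.88554127] minus tcp [-34.2847143  -1.3916867] in cover frame [-34.28339993   1.42369789]
slot [-63.71294777  11.27488827]
slot [-2.36031454 11.16633452]
slot [-5.01333641 -7.60179955]
slot [-64.84912245  -7.49906046]
tongue [106.65588035  35.36362078]
rib [28.10897792 33.81421538]
rib [41.21695122 33.79058172]
```

The cover hasn't slipped in the hand. Its yaw is 0.082 against the box's 0.081, and its origin is about 18.5 mm short of home. I'll nudge it 1 mm and lower it to just above the wing.

step_arm(deltas=[[0.002, 0, -0.03, 0, 0, 0], [0, 0, -0.04, 0, 0, 0], [0, 0, -0.02, 0, 0, 0], [0, 0, -0.008, 0, 0, 0], [0, 0, 0, 0, 0, 0], [0, 0, 0, 0, 0, 0]])

```text
clock: 11.52
ee_pos: [565.2, 166.3, 173.1]
orientation: [2.129, 2.31, 0.0]
contact_force: [0.2, 0.1, -2.8]
grip_width: 12.6
```

Run:
```python
from h import *
import pickle
W=optics.get_image("wrist");save("w9.png",W,None,1.25)
D=optics.get_image("side");save("d9.png",D,(210,130,350,270),5)
S=optics.get_image("scene");save("s9.png",S,(310,100,440,210),6)
o=bot.observe();r=o["orientation"];print(o["clock"],o["ee_pos"],r,2*np.arctan2(r[1],r[0])%(2*np.pi),o["contact_force"],o["ft_torque"],o["grip_width"])
pickle.dump((W,o,D,S),open("w9.pkl","wb"))
```

```text
11.6667 [565.54709199 166.61953336 173.74480542] [2.12844456e+00 2.30958409e+00 2.05057395e-03] 1.6523816723100975 [ 0.35100299 -0.59216996 -3.16508669] [ 0.00015576 -0.06180373  0.00769338] 12.423932314079233
```

View pics/w9.png

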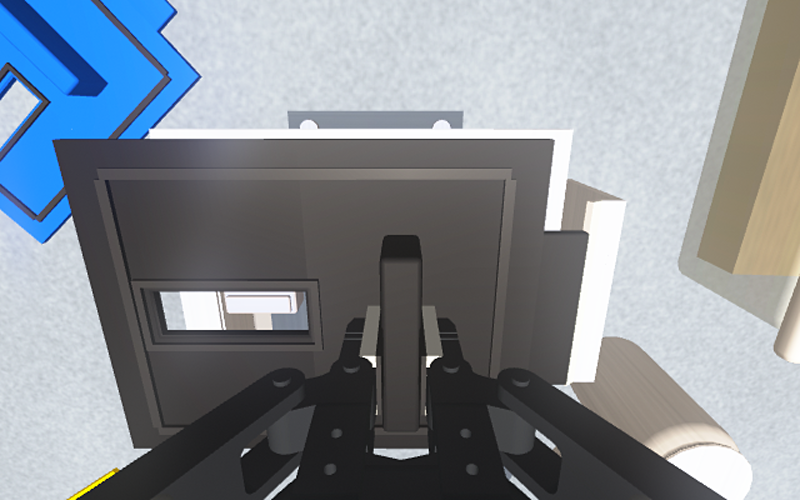

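View pics/d9.png

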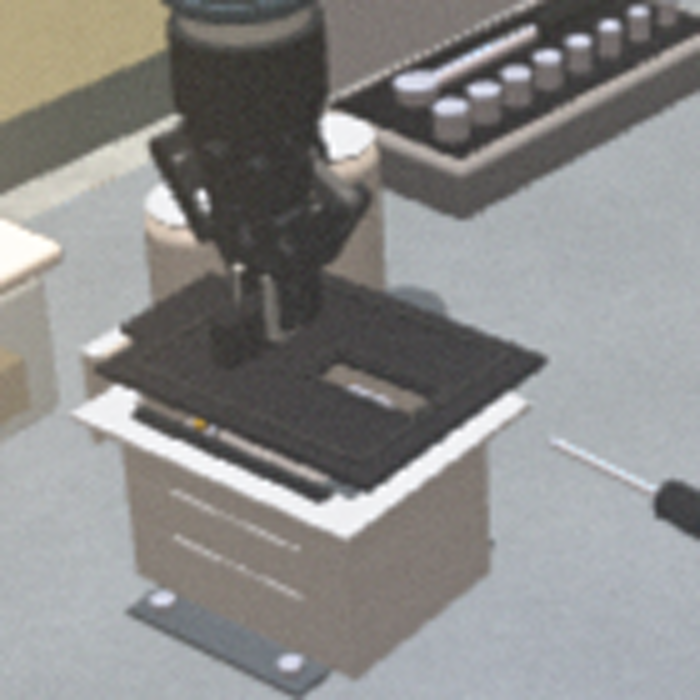

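View pics/s9.png

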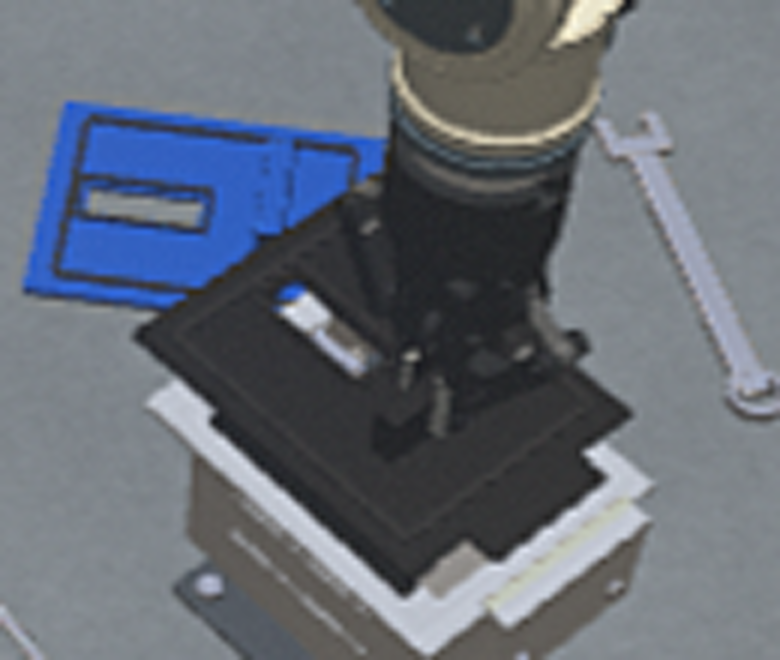

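Run:
```python
from h import *
import pickle
W,o=pickle.load(open("w9.pkl","rb"))[:2]
save("w9s.png",W,(100,220,270,290),4.6)
z=o["ee_pos"][2]-33.2
p=lambda u,v,zz:plane(W,(u/1.25-.4,v/1.25-.4),zz)[:2]
R=np.array([[np.cos(.081),np.sin(.081)],[-np.sin(.081),np.cos(.081)]])
c=np.array([548.4,165.5])
print("slot lower edge @underside",R@(p(234,331,z)-c),"upper@top",R@(p(234,290,z+5)-c),"left@top/under",R@(p(160,310,z+5)-c),R@(p(163,310,z)-c),"right",R@(p(308,310,z+5)-c),R@(p(308,310,z)-c))
print("wing bottom edge",R@(p(260,314,132)-c),"top",R@(p(260,292,135)-c),"L",R@(p(225,303,132)-c),"R",R@(p(297,303,132)-c))
print("tcp box",R@(o["ee_pos"][:2]-c), "tonguetip", R@(p(588,300,z+5)-c))
```

```text
slot lower edge @underside [-54.42984922  -9.14317962] upper@top [-49.62641903  12.47538539] left@top/under [-81.05035491   3.52452831] [-83.11247195   0.92037567] right [-20.55117226   3.53209712] [-21.83617976   0.9280417 ]
wing bottom edge [-45.67129205  -5.51933376] top [-43.32377173   6.67884886] L [-60.5892959   -0.06992647] R [-28.6580706   -0.06591863]
tcp box [17.18145477 -0.27153343] tonguetip [93.24499932  8.05872705]
```

View pics/w9s.png

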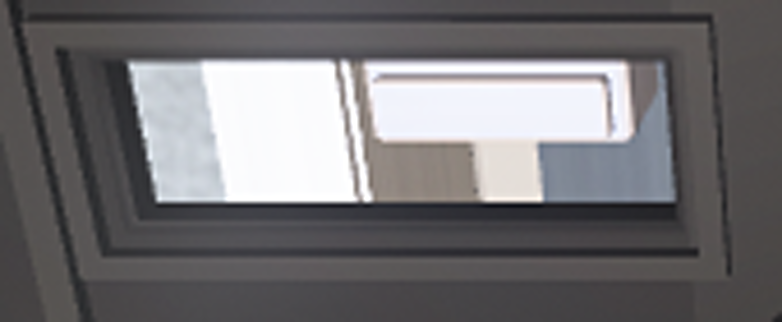

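Through the slot in the wrist view, the wing spans x 225–297 px inside the slot at 157–309 px. The cover sits about 17 mm short and about 1 mm to +y. I'll back off 2 mm, shift 1 mm and lower it over the stud.

step_arm(deltas=[[-0.0038, -0.0024, 0, 0, 0, 0], [0, 0, 0, 0, 0, 0], [0, 0, -0.012, 0, 0, 0], [0, 0, -0.012, 0, 0, 0], [0, 0, -0.012, 0, 0, 0], [0, 0, -0.01, 0, 0, 0], [0, 0, 0, 0, 0, 0], [0, 0, 0, 0, 0, 0]])

```text
clock: 12.33
ee_pos: [562.7, 165.2, 149.1]
orientation: [-2.128, -2.31, 0.002]
contact_force: [0.8, -0.2, -2.0]
grip_width: 12.0
```

Run:
```python
from h import *
import pickle
W=optics.get_image("wrist");save("w10s.png",W,(100,220,270,290),4.6)
D=optics.get_image("side");save("d10.png",D,(210,150,350,270),5.5)
S=optics.get_image("scene");save("s10.png",S,(310,120,440,210),6)
o=bot.observe();r=o["orientation"];print(o["clock"],o["ee_pos"],r,2*np.arctan2(r[1],r[0])%(2*np.pi),o["contact_force"],o["ft_torque"],o["grip_width"])
pickle.dump((W,o,D,S),open("w10.pkl","wb"))
```

```text
12.4833 [563.29626586 165.34569865 149.97106538] [2.12881747e+00 2.31005753e+00 4.91330558e-04] 1.6524113516875225 [-0.84401144 -0.0379617  -2.34556584] [-0.00329113 -0.04736832  0.02776788] 12.28995331306594
```

View pics/w10s.png

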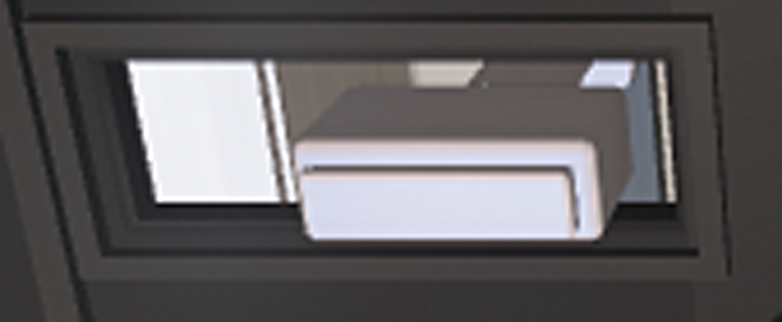

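View pics/d10.png

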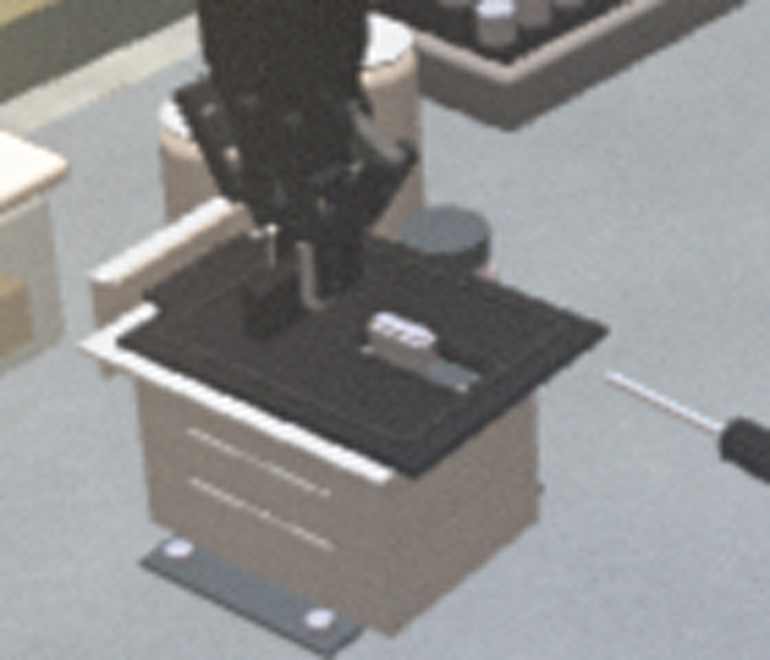

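View pics/s10.png

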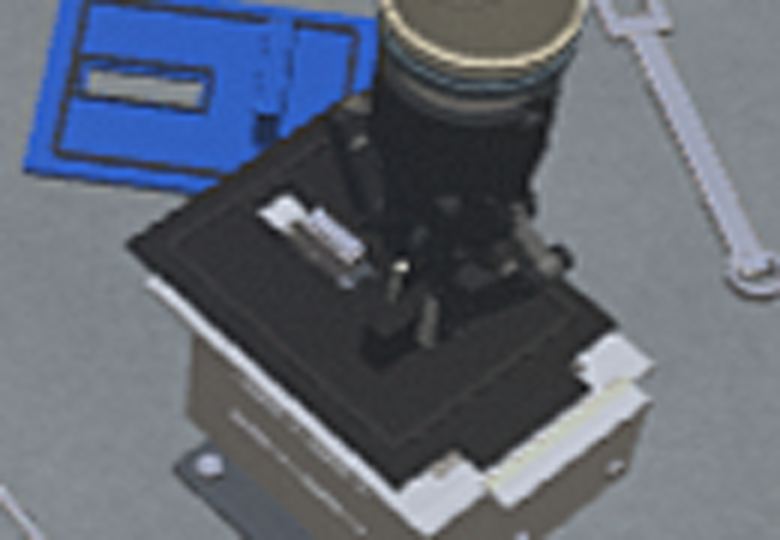

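The wing stands free inside the slot, nothing is touching, and the tongue is clear of the lip. Lowering to strip height and sliding most of the way.

step_arm(deltas=[[0, 0, -0.003, 0, 0, 0], [0, 0, -0.001, 0, 0, 0], [0.004, 0.0003, 0, 0, 0, 0], [0.006, 0.0005, 0, 0, 0, 0], [0.006, 0.0005, 0, 0, 0, 0], [0.006, 0.0005, 0, 0, 0, 0], [0.006, 0.0005, 0, 0, 0, 0], [0.004, 0.0003, 0, 0, 0, 0], [0, 0, 0, 0, 0, 0], [0, 0, 0, 0, 0, 0]])

```text
clock: 13.32
ee_pos: [579.1, 166.6, 147.7]
orientation: [-2.129, -2.31, 0.0]
contact_force: [-0.7, 0.5, -3.0]
grip_width: 12.5
```

Run:
```python
from h import *
import pickle
W=optics.get_image("wrist");save("w11.png",W,None,1.25)
S=optics.get_image("scene");save("s11.png",S,(310,120,440,210),6)
o=bot.observe();r=o["orientation"];print(o["clock"],o["ee_pos"],r,2*np.arctan2(r[1],r[0])%(2*np.pi),o["contact_force"],o["ft_torque"],o["grip_width"])
```

```text
13.4167 [578.8849094  166.54698506 147.7409593 ] [-2.12886146e+00 -2.31004782e+00  4.58974084e-04] 1.6523865665179684 [-0.4003849  -0.51025058 -1.97159967] [-0.01658981 -0.03382945 -0.00461825] 12.221830130228337
```

View pics/w11.png

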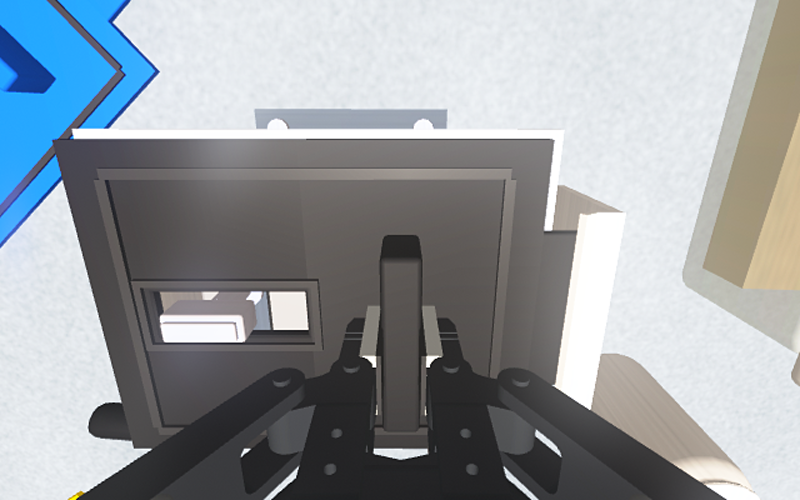

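View pics/s11.png

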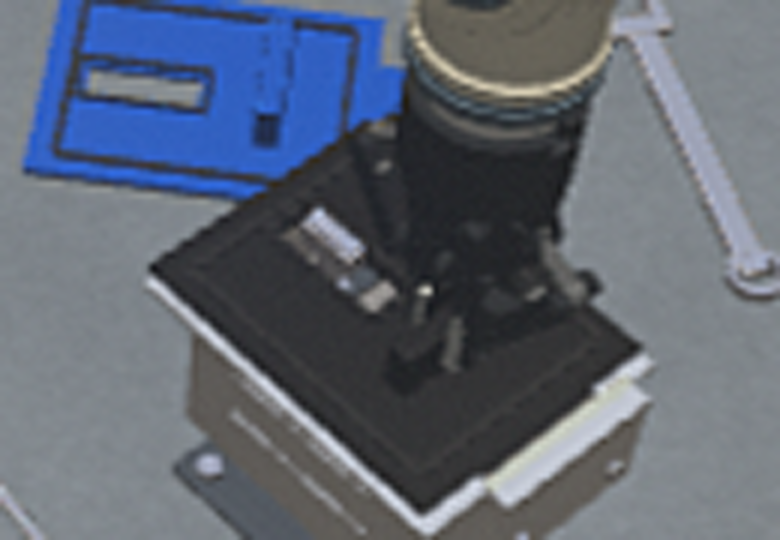

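The tongue is entering under the lip. I'll creep to the stop, watching the force.

step_arm(deltas=[[0.002, 0.0002, 0, 0, 0, 0], [0.002, 0.0002, 0, 0, 0, 0], [0, 0, 0, 0, 0, 0], [0, 0, 0, 0, 0, 0]])

```text
clock: 13.75
ee_pos: [581.1, 166.8, 147.9]
orientation: [2.129, 2.31, 0.0]
contact_force: [-0.9, -0.1, -1.7]
grip_width: 12.6
```

step_arm(deltas=[[0.002, 0.0002, 0, 0, 0, 0], [0, 0, 0, 0, 0, 0], [0, 0, 0, 0, 0, 0]])

```text
clock: 14.0
ee_pos: [582.1, 166.9, 147.8]
orientation: [-2.129, -2.31, 0.0]
contact_force: [-0.3, -0.7, -3.1]
grip_width: 12.1
```

step_arm(deltas=[[0.002, 0.0002, 0, 0, 0, 0], [0, 0, 0, 0, 0, 0], [0, 0, 0, 0, 0, 0]])

```text
clock: 14.25
ee_pos: [582.7, 167.0, 147.7]
orientation: [-2.129, -2.31, 0.001]
contact_force: [-1.6, 0.9, -1.8]
grip_width: 12.1
```

step_arm(deltas=[[0.002, 0.0002, 0, 0, 0, 0], [0, 0, 0, 0, 0, 0], [0, 0, 0, 0, 0, 0]])

```text
clock: 14.5
ee_pos: [582.8, 167.0, 147.5]
orientation: [-2.128, -2.309, 0.003]
contact_force: [-5.5, -0.2, -0.4]
grip_width: 12.0
```

step_arm(deltas=[[0.002, 0.0002, 0, 0, 0, 0], [0, 0, 0, 0, 0, 0], [0, 0, 0, 0, 0, 0]])

```text
clock: 14.75
ee_pos: [582.9, 167.0, 147.4]
orientation: [-2.127, -2.308, 0.006]
contact_force: [-7.1, 0.5, 2.3]
grip_width: 12.3
```

The stop is reached: Fx is −7 N with TCP x at 582.9, against 583.3 expected. Now to press down.

step_arm(deltas=[[0, 0, -0.003, 0, 0, 0], [0, 0, -0.003, 0, 0, 0], [0, 0, 0, 0, 0, 0], [0, 0, 0, 0, 0, 0]])

```text
clock: 15.08
ee_pos: [582.9, 167.0, 145.2]
orientation: [-2.127, -2.308, 0.006]
contact_force: [-11.5, -0.4, 8.1]
grip_width: 12.3
```

step_arm(deltas=[[0, 0, -0.003, 0, 0, 0], [0, 0, 0, 0, 0, 0], [0, 0, 0, 0, 0, 0]])

```text
clock: 15.33
ee_pos: [582.9, 167.0, 144.0]
orientation: [-2.127, -2.308, 0.006]
contact_force: [-11.6, -0.6, 11.7]
grip_width: 12.3
```

Run:
```python
from h import *
o=bot.observe();print(o["ee_pos"],o["orientation"],o["contact_force"],o["ft_torque"],o["grip_width"])
```

```text
[582.87028218 166.97415093 144.00504284] [-2.12704784 -2.30805726  0.00581992] [-11.61325474  -0.58231783  11.73276547] [-0.1528596   1.75887878 -0.07038928] 12.287181681511669
```

step_arm(deltas=[[0, 0, -0.003, 0, 0, 0], [0, 0, 0, 0, 0, 0], [0, 0, 0, 0, 0, 0]])

```text
clock: 15.58
ee_pos: [582.9, 167.0, 143.2]
orientation: [-2.127, -2.308, 0.006]
contact_force: [-14.1, -1.8, 17.2]
grip_width: 12.2
```

step_arm(deltas=[[0, 0, -0.003, 0, 0, 0], [0, 0, 0, 0, 0, 0], [0, 0, 0, 0, 0, 0]])

```text
clock: 15.83
ee_pos: [582.9, 167.0, 143.1]
orientation: [-2.127, -2.308, 0.005]
contact_force: [-19.1, -3.1, 28.8]
grip_width: 12.3
```

Run:
```python
from h import *
from scipy.spatial.transform import Rotation as R
import pickle
o=bot.observe();print(o["ee_pos"],o["orientation"],o["contact_force"],o["ft_torque"],o["grip_width"]); print(R.from_rotvec(o["orientation"]).as_matrix()[:,2])
W=optics.get_image("wrist");save("w12.png",W,None,1.25)
D=optics.get_image("side");save("d12.png",D,(210,150,350,270),5.5)
S=optics.get_image("scene");save("s12.png",S,(310,120,440,210),6)
pickle.dump((W,o,D,S),open("w12.pkl","wb"))
```

```text
[582.89583372 166.99678059 143.10978713] [-2.12719988 -2.30818132  0.00530446] [-19.07581229  -3.10774031  28.7999454 ] [-0.42587603  2.86532045  0.0188221 ] 12.317555051825469
[-4.26870211e-03 -6.62201769e-04 -9.99990670e-01]
```

View pics/w12.png

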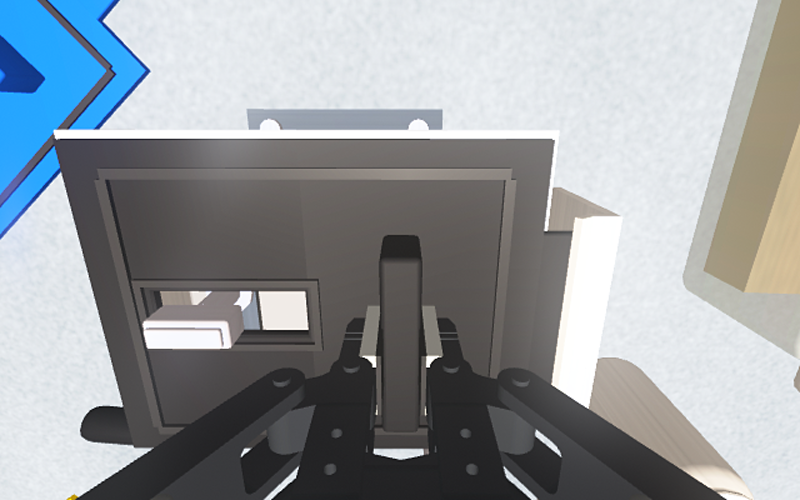

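View pics/d12.png

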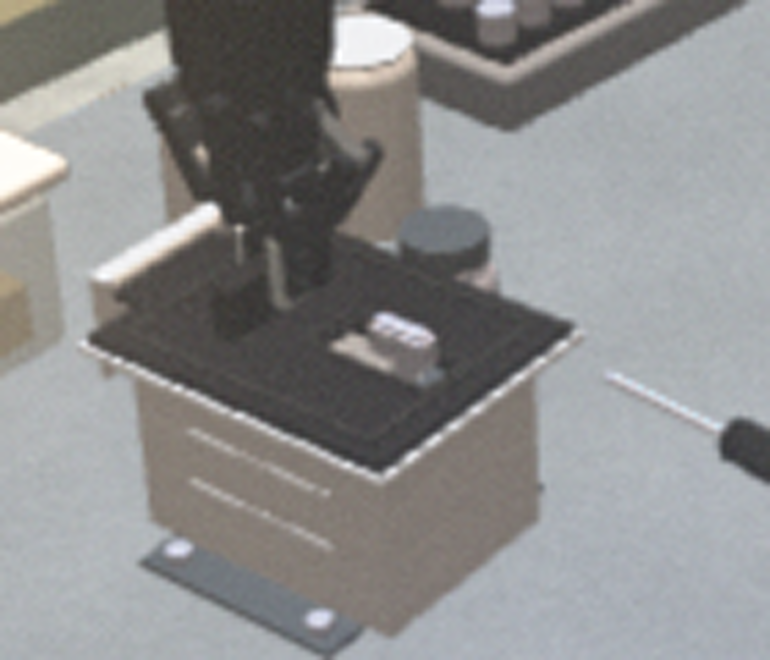

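View pics/s12.png

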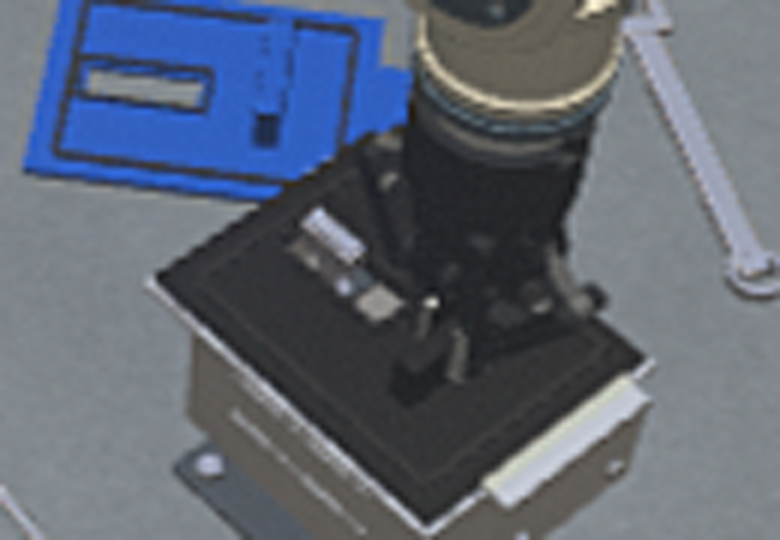

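The cover is flush: z is stiff at 143.1, which puts the underside at 109.9. The tongue is under the lip and the rim outlines the plate evenly. The hand leans 0.0043 rad under the stop push, which could leave the near edge up to 0.8 mm high. I'll ease the push and counter-tilt.

step_arm(deltas=[[-0.002, 0, 0, 0.0003, -0.004, 0], [0, 0, 0, 0, 0, 0], [0, 0, 0, 0, 0, 0], [0, 0, 0, 0, 0, 0]])

```text
clock: 16.32
ee_pos: [582.8, 167.0, 143.1]
orientation: [2.128, 2.309, 0.002]
contact_force: [-14.1, -3.2, 25.8]
grip_width: 12.4
```

```bash
cat > st.py <<'E'
from h import *
from scipy.spatial.transform import Rotation as R
o=bot.observe();print(o["clock"],o["ee_pos"],o["contact_force"],o["ft_torque"],o["grip_width"]); print(R.from_rotvec(o["orientation"]).as_matrix()[:,2])
E
python3 st.py
```

```text
16.3167 [582.77505756 166.9953763  143.09611005] [-14.09900475  -3.21676935  25.81595209] [-0.52661278  2.53213979 -0.03849538] 12.416530507923897
[ 1.79934408e-03 -1.64895658e-04 -9.99998368e-01]
```

step_arm(deltas=[[0, 0, 0, 0, 0.0015, 0], [0, 0, 0, 0, 0, 0], [0, 0, 0, 0, 0, 0], [0, 0, 0, 0, 0, 0]])

```text
clock: 16.65
ee_pos: [582.8, 167.0, 143.1]
orientation: [2.129, 2.31, 0.0]
contact_force: [-15.6, -2.5, 26.0]
grip_width: 12.2
```

```bash
python3 st.py
python3 - <<'E'
from h import *
import pickle
W=optics.get_image("wrist");D=optics.get_image("side");S=optics.get_image("scene")
save("d13.png",D,(215,160,325,250),7);save("s13.png",S,(325,140,425,215),7);save("w13.png",W,None,1.25)
save("s13f.png",S)
E
python3 st.py
```

```text
16.65 [582.82686045 167.0025144  143.13143591] [-15.6164607   -2.50141931  26.04119157] [-0.49966346  2.50286344 -0.05827208] 12.230570881130353
[ 3.13451911e-04 -1.29612728e-04 -9.99999942e-01]
16.8 [582.82161964 166.97474986 143.11313436] [-15.88409983  -3.28869389  26.9012738 ] [-0.52338332  2.47031898 -0.0517502 ] 12.217409130874268
[ 2.81894624e-04 -1.68017280e-04 -9.99999946e-01]
```

View pics/d13.png

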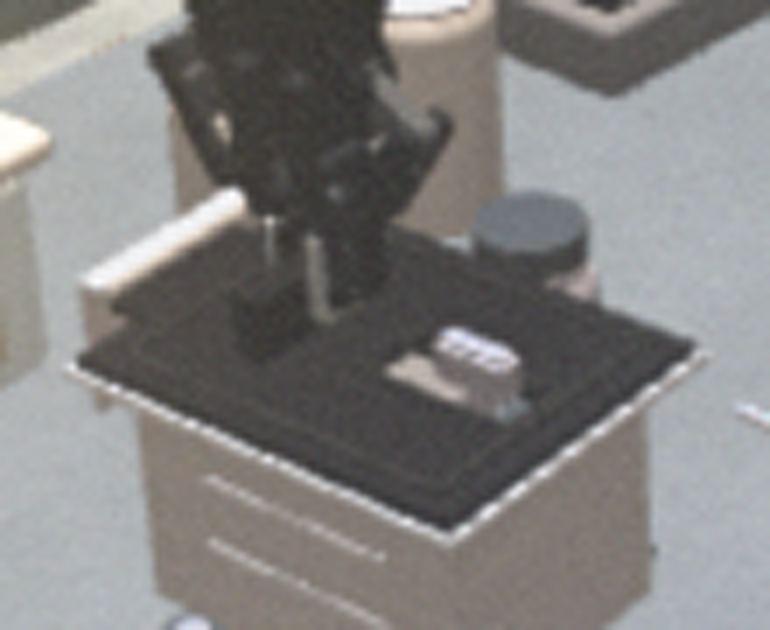

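View pics/s13f.png

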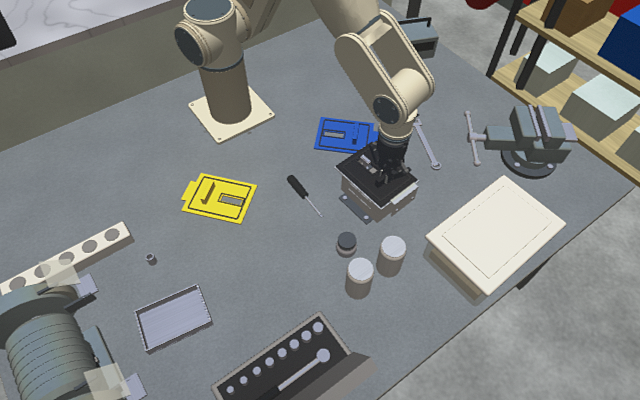

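View pics/s13.png

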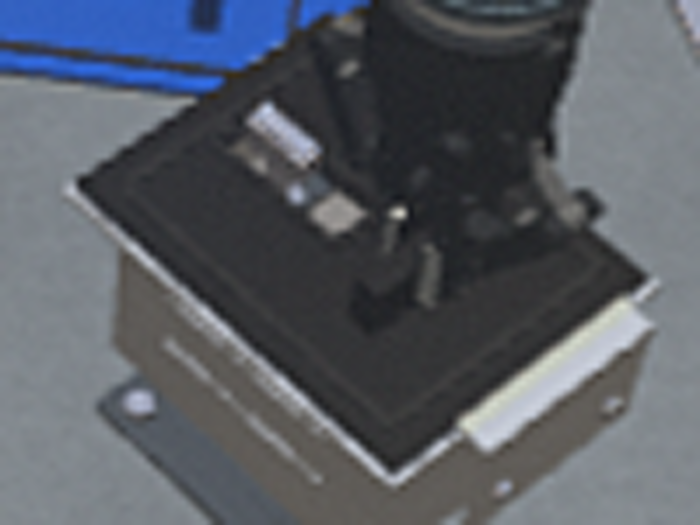

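The side and scene views show an even sliver of rim around the whole plate and the tongue under the lip against the stop. The wing stands lengthwise in the slot, and all the bystanders are where they were. The hand is upright to within 0.0003 rad, pressing down at 26 N and holding steady. Handing in.

```bash
python3 -c "
from station import bot
print(bot.close_job())"
```

```text
the job is handed in; nothing more can be done
None
```

The cover is on the battery box, home under the lip and pressed flat, and the arm is still gripping it so you can lock the stud.

- **Stud:** I turned the wing from about 1.32 rad to in line with the box. After I let go, it measured within about 0.01 rad of the box's length.
- **Cover:** I took the black cover by its rib, set it over the stud about 18–19 mm short of home, and slid the tongue under the lip until it met the stop. The tool ended at x = 582.9 mm, against 583.3 mm expected, and the stop pushed back.
- **Press:** I pushed down until the rim took the load, with the underside at about 110 mm. The hold is about 26 N down, against the 11 N the strips need, and about 15 N towards the stop, with an 80 N grip. Both pushes held steady over the last readings.
- **Tilt:** During the press the hand leaned 0.004 rad, which could have left the near edge up to 0.8 mm high. I corrected it to about 0.0003 rad.
- **Last pictures:** The rim shows evenly around the plate, the wing stands lengthwise in the slot, and the other things are where they were.

**Disagreements:** The scene and side cameras differed by about 5 mm in x, so I relied on the close wrist views. The estimates of how far short of home the cover was, taken before lowering, ranged from about 15 to 18 mm; I backed off 2 mm before going down. I judged flatness from the tool's tilt and the pictures, not by measuring a gap directly.

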